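# Ready the portion scale and load the open seasoning shakers

## Robot

A 6-joint arm with a two-finger parallel gripper is mounted at the origin on the work surface. World frame = base frame: x ahead of the robot, y to its left, z up, the work surface at z = 0. Lengths are in m, angles in rad, forces in N, time in s.
With the tool pointing down it reaches from about 0.275 to 0.85 m from the base axis. Payload 19 kg.
Tool frame: the origin (TCP) lies midway between the tips of the shut fingers; the grasp point (between the pads) lies 19 mm behind it; z points along the fingers, y is the line along which they close (so a half turn about z gives the same grasp; the last joint's range is limited). The gripper opens to 85 mm and grips with 20 to 120 N. Pads are 22 mm wide; open, the fingers measure 114 mm over their backs; the gripper's body (76 mm by 85 mm) begins 54 mm behind the grasp point. The pads swing forward as they close: fully open they stand 13 mm farther back than shut.
Start: joints at [-1.453, 0.15, 1.437, -0, 1.554, -0.134], TCP at [0.143, -0.557, 0.231] pointing down, gripper open.
Joint ranges: [-2.8, 2.8], [-0.68, 2.1], [0.12, 2.68], [-1.39, 4.53], [0.16, 2.79], [-2.81, 2.81]. Speed limits (rad/s): [1.89, 1.89, 2.22, 3.01, 3.01, 3.01].

## Interface

Orientations are given as a unit quaternion [x, y, z, w].
In Python, from plant import manip gives the robot as it stands.
- The arm moves only by the tool carry_out, never from a script. Its argument "motion" is a list of rows, each a list of 5 numbers: the closure, from -1 (fully open) to 1 (shut), then the shift along the tool's x, y, z scaled (see below), then the turn about the tool's z scaled (see below). In form: [[gripper, tx, ty, tz, roll], ...]. A call has 1 to 12 rows; each row is the pose to reach, as a shift and turn from the pose commanded when the call began, along the tool's axes at that moment; what a row does not reach only later rows make up. The controller multiplies each number of a shift by 40 cm and each number of a turn by 60 degrees. A row lasts 1/12 s, in which the tool goes at most 41.7 mm and 7.16 degrees, less where a joint would pass 70% of its speed; a pose out of reach is approached as far as the arm can. A call with a number of a shift or a turn outside -1 to 1 is refused whole. A call with a gripper value outside its range is refused whole. The fingers move at their own pace and stop on an object; "grip_force" is the grip in N (left out, the last holds). Time passes only in rows, so rows that repeat a pose let the fingers close. It gives the time, the measured TCP pose, the force, the opening and the grip force at its end, in the units of the state.
- manip.get_state(): the state, without advancing time (a new reading comes with each control period).
- manip.read_camera(name): name is "scene" or "top" or "wrist"; returns a dict with "frame" (480x640x3 uint8, red, green, blue), "z_map" (480x640 float32, m along the optical axis (not along the pixel's ray), 0 where there is no reading), "K" (3x3 intrinsics, pixels), "rvec" (rotation vector, rad) and "tvec" (3), from world to camera coordinates, as OpenCV has them. Camera axes: x right, y down, z forward; pixel columns grow to the right and rows downward; lengths in m; the calibration is good to about 2 mm. A picture is of the moment at which its call begins.
- manip.close_job(): hands the job in; it is judged then, once.
The state is a dict: "time": time; "joint_pos": joint angles; "joint_velocities": joint speeds; "effort": joint torques, N m; "eef_pos": TCP position; "tool_rot": TCP orientation; "wrist_force": force on the tool from outside, world axes, zero at the start; "torque": the same for the moment, N m; "gripper_width": finger opening in m; "gripper_force": force on a finger pad.
Only numpy, scipy, OpenCV 4.12 (cv2) and the standard library are available. Lean on these libraries where they do the work, as an engineer would, in place of code of your own. Each camera call takes 0.05 s, during which the arm holds its last target. There are 200 camera calls.

## Task

Get the seasoning shakers ready for weighing. First lower the loose load plate by its handle over the two pins of the scale until it lies flush on the deck, and then, with no shaker on the plate yet, turn the tare knob until its pointer is at the zero mark. Take the loose cap off every shaker that still has one and stand it, open side down, in a pocket of the cap tray, and finish with all three open shakers standing upright on the load plate, without disturbing the glass jar, the bowl and the timer.

Things in the scene. Friction and masses are not known exactly. Their poses are not given: they have to be found in the camera images.
- scale: fixed scale. Origin on the bench under the centre of its steel deck (150 mm in x, 210 in y, top 50 mm up), z up. Two pins, 12 mm thick, tapered tips, at x = 0, y = +-88 mm rise 22 mm above the deck. On its -x side is a grey console (120 x 130 mm, 50 mm high) with the round white tare dial, axis at x = -135 mm, y = 0
- dial (a joint): tare knob angle, rad: 0 when its pointer is at the zero mark (the one long bold mark of the white dial face, on the scale's -x side of the dial axis); positive when the pointer is counterclockwise of it seen from above. A mark every 15 degrees. Range -2.9 to 2.9; stays where left (friction about 0.05 N m)
- dial_grip (a point): on the knob's upright axis, 83 mm above the bench. The knob is a black bar 60 mm long, 16 mm thick, 61 to 91 mm above the bench, on a round black foot 52 mm across (below 61 mm). The bar lies along this point's x axis, and its pointer end, with a white line on top and a small nose, points along this point's own -x
- plate: loose aluminium load plate, 140 mm in x, 200 in y, 6 thick, about 0.5 kg; origin at the centre of its underside, z up. Two 16 mm through holes at x = 0, y = +-88 mm fit the scale's pins (either way round). Bridge handle in its middle: bar along x, 80 mm long, 14 thick in y, 34 to 46 mm above the underside, on posts at x = +-35 mm
- tray: loose square steel cap tray, 144 x 144 mm, about 0.6 kg, origin at the centre of its underside, z up, sides along its x and y. A cross of dividers makes four pockets of 66 x 66 mm centred at x, y = +-35 mm; floor 4 mm thick; walls and dividers 4 mm thick, 14 mm high from the bench
- shaker0: plain aluminium shaker: round body 54 mm across, 75 mm high, with a round neck on top, 26 mm across, 24 mm high (99 mm in all), about 0.28 kg. Origin at the centre of its underside, z up. At the start it stands on the bench, with its cap on or already open (its cap then absent)
- cap0: grey cap of shaker0: an upright round cap 46 mm across and 50 mm tall, open below (28 mm deep), 40 g, origin at the centre of its open lower rim, z up towards its closed top. At the start it stands loose over the shaker's neck, its rim resting on the shaker's shoulder 75 mm up (some 5 mm of play all round). Absent if that shaker is already open
- shaker1: plain aluminium shaker: round body 54 mm across, 75 mm high, with a round neck on top, 26 mm across, 24 mm high (99 mm in all), about 0.28 kg. Origin at the centre of its underside, z up. At the start it stands on the bench, with its cap on or already open (its cap then absent)
- cap1: grey cap of shaker1: an upright round cap 46 mm across and 50 mm tall, open below (28 mm deep), 40 g, origin at the centre of its open lower rim, z up towards its closed top. At the start it stands loose over the shaker's neck, its rim resting on the shaker's shoulder 75 mm up (some 5 mm of play all round). Absent if that shaker is already open
- shaker2: plain aluminium shaker: round body 54 mm across, 75 mm high, with a round neck on top, 26 mm across, 24 mm high (99 mm in all), about 0.28 kg. Origin at the centre of its underside, z up. At the start it stands on the bench, with its cap on or already open (its cap then absent)
- cap2: grey cap of shaker2: an upright round cap 46 mm across and 50 mm tall, open below (28 mm deep), 40 g, origin at the centre of its open lower rim, z up towards its closed top. At the start it stands loose over the shaker's neck, its rim resting on the shaker's shoulder 75 mm up (some 5 mm of play all round). Absent if that shaker is already open
- jar: bystander: closed glass jar, 76 mm across, 110 mm high, origin at the centre of its underside. Leave alone
- bowl: bystander: small white bowl, 84 mm across, 32 mm high, origin at the centre of its underside. Leave alone
- timer: bystander: white kitchen timer, 50 by 70 mm, 35 mm high, origin at the centre of its underside. Leave alone
There are look-alikes about, which are no part of the job. What is shaped like the plate but blue is not meant.

How it is judged:
By the outcome, as a careful person would: the job done as asked, in the order asked, and still so for the second after the job is handed in, with the robot touching nothing.
Of cap0, cap1, cap2 only 1 to 3 are there at a start; the rules pass over those that are not, and their reading is None.
At some moment in a run one of plate, tray may be knocked a few centimetres aside while the robot is not near it.
It also fails if it takes over 210 s, if anything falls off the work surface, if the arm or the gripper's body presses on something with over 40 N, if the wrist force passes 120 N, or if a joint passes its speed limit or range.

## Working session

There is one attempt and no reset: what is moved stays moved. The work goes in short steps, Python scripts to look and compute and a tool call to move; the robot and the scene stay as the last step left them, time stands still between calls to the robot, and variables do not carry over. Pictures are saved under pics/ and viewed, at most 14 in all, crops included, and the job is handed in when it is done.

Besides the shell and the picture viewer there is one more tool, called after "Request:" as name(argument=value, ...), one argument or row to a line, values as JSON. carry_out: Moves the arm, as the interface text tells. Shifts and turns lie within -1 to 1; 1 stands for 40 cm of shift or 60 degrees of turn. Its arguments: {"type":"object","properties":{"motion":{"type":"array"},"grip_force":{"type":"number"}},"required":["motion"]}

```bash
mkdir -p pics; ls; cat > h.py <<'E'
import numpy as np, cv2
from scipy.spatial.transform import Rotation as R
from plant import manip
def cam(n, save=None):
    c=manip.read_camera(n)
    if save: cv2.imwrite('pics/'+save+'.png',c['frame'][:,:,::-1]); np.savez('pics/'+save+'.npz',**{k:c[k] for k in('frame','z_map','K','rvec','tvec')})
    return c
def load(s): return np.load('pics/'+s+'.npz')
def Rt(c): return cv2.Rodrigues(np.asarray(c['rvec'],float))[0],np.asarray(c['tvec'],float).ravel()
def ray(c,u,v):
    r,t=Rt(c); d=r.T@np.linalg.solve(c['K'],[u,v,1.]); return -r.T@t,d
def onz(c,u,v,z):
    o,d=ray(c,u,v); return o+d*(z-o[2])/d[2]
def tri(a,b):
    A=np.zeros((3,3));B=np.zeros(3)
    for c,u,v in(a,b):
        o,d=ray(c,u,v);d/=np.linalg.norm(d);P=np.eye(3)-np.outer(d,d);A+=P;B+=P@o
    return np.linalg.solve(A,B)
def cloud(c):
    r,t=Rt(c);z=c['z_map'];v,u=np.mgrid[:480,:640]
    p=np.stack([u,v,np.ones_like(u)],-1)@np.linalg.inv(c['K']).T*z[...,None]
    w=(p-t)@r; w[z==0]=np.nan; return w
def proj(c,p): return cv2.projectPoints(np.array(p,float).reshape(-1,3),np.asarray(c['rvec'],float),np.asarray(c['tvec'],float),np.asarray(c['K'],float),None)[0][:,0]
E
python3 - <<'E'
from h import *
for n in('scene','top'):
    c=cam(n,n+'0'); r,t=Rt(c); print(n,-r.T@t,c['K'][0,0])
s=manip.get_state();print(s['eef_pos'],s['tool_rot'],s['time'])
E
```

```text
pics
scene [1.15780955 0.55478865 0.93470807] 536.4866834899142
top [ 0.23773106 -0.11059872  1.51408769] 593.7034686200245
[ 0.14320187 -0.55665613  0.23076164] [ 9.92084396e-01  1.25571691e-01 -7.90864298e-06 -5.48593104e-04] 0.1
```

View pics/top0.png

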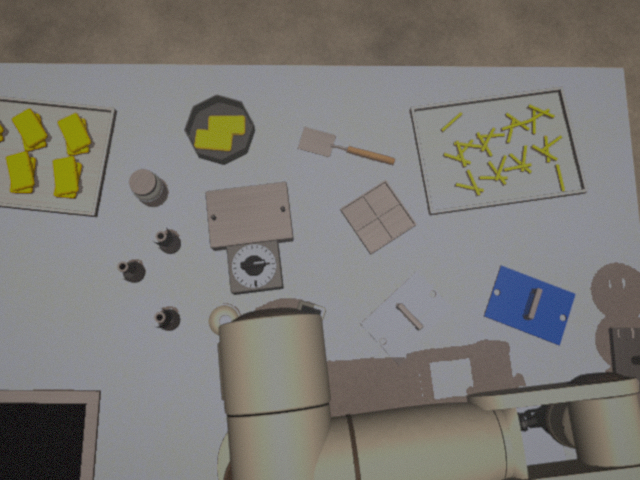

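View pics/scene0.png

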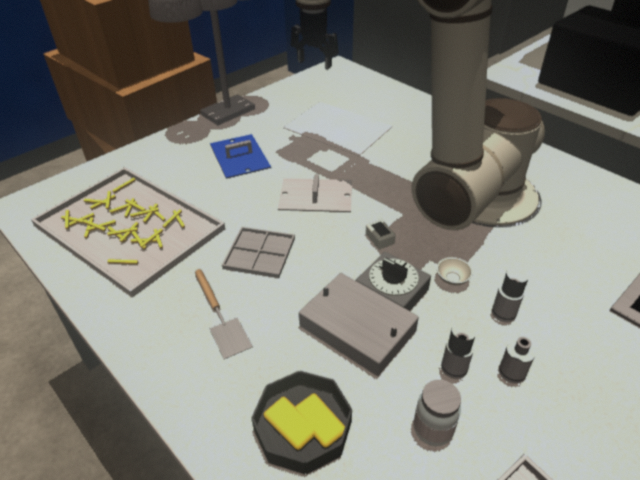

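Top: scale deck about (249,214), with its console and dial at (254,266). The plate is near (405,316), the tray at (378,218), and the shakers near (165,240), (130,270) and (167,318). The blue decoy is at (530,305). Next I'll enlarge the details.

```bash
python3 - <<'E'
from h import *
t=load('top0');s=load('scene0')
a=cv2.resize(t['frame'][170:340,110:300],None,fx=3,fy=3,interpolation=3)   #570x510
cv2.imwrite('pics/ca.png',a[:,:,::-1])
b=cv2.resize(s['frame'][220:400,430:550],None,fx=3,fy=3,interpolation=3) #360x540
d=cv2.resize(t['frame'][265:370,350:460],None,fx=4,fy=4,interpolation=3) #440x420
d=cv2.convertScaleAbs(d,alpha=1.8,beta=-150)
o=np.zeros((540,800,3),np.uint8);o[:,:360]=b;o[:420,360:]=d;cv2.imwrite('pics/cb.png',o[:,:,::-1])
E
```

```text
(no output)
```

View pics/ca.png

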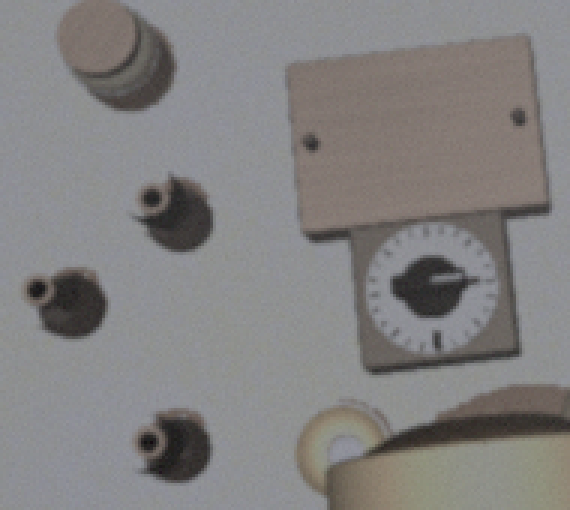

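View pics/cb.png

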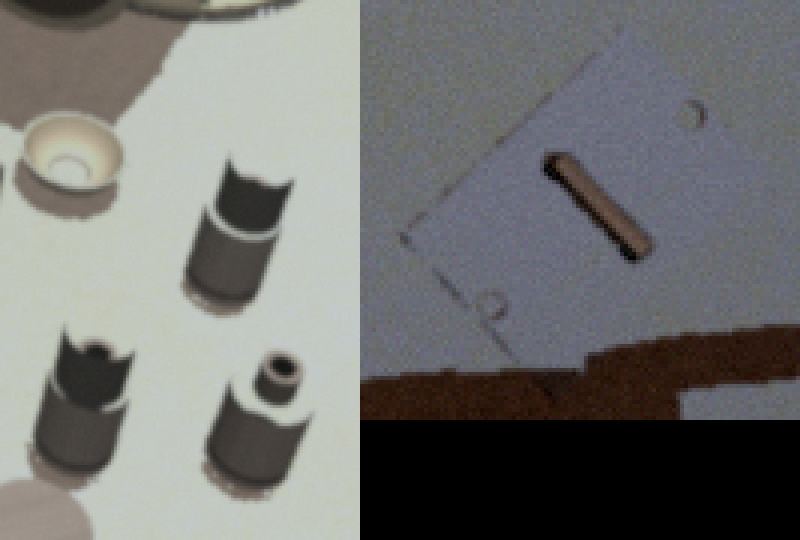

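Top crop: pins at crop (311,143) and (519,117). The dial's bold mark is at (437,340) and the pointer at (478,281), about +90° CCW of the mark. Next I'll use depth for the shakers, plate and tray.

```bash
python3 - <<'E'
from h import *
for n in('top0','scene0'):
    c=load(n);w=cloud(c)
    print(n)
    # blobs of things above 15mm in the area
    for nm,(x,y) in dict(s0=(0.44,.15),).items(): pass
    m=(w[...,2]>.06)&(w[...,2]<.16)&(w[...,0]>.2)&(w[...,0]<.7)&(w[...,1]>.05)&(w[...,1]<.4)
    k,l,st,ce=cv2.connectedComponentsWithStats(m.astype(np.uint8))
    for i in range(1,k):
        if st[i,4]<40: continue
        p=w[l==i]; z=p[:,2]; hi=p[z>np.percentile(z,98)-.006]
        print(st[i],'zpct',np.percentile(z,[5,50,90,98]).round(3),'top xy',((hi[:,:2].min(0)+hi[:,:2].max(0))/2).round(3),np.ptp(hi[:,:2],axis=0).round(3))
t=load('top0');s=load('scene0')
u=lambda x,y:(110+(x-1)/3,170+(y-1)/3)
pa=onz(t,*u(311,141),.072);pb=onz(t,*u(519,115),.072);print('pins',pa,pb,np.linalg.norm(pa-pb))
d=onz(t,*u(433,285),.061);b=onz(t,*u(437,341),.05);print('dial',d,b, 'ptr',onz(t,*u(476,281),.09))
q=lambda x,y:(350+(x-360-1.5)/4,265+(y-1.5)/4)
for x,y,z in[(553,158,.046),(645,245,.046),(490,306,.006),(693,115,.006)]: print('plate',onz(t,*q(x,y),z))
E
```

```text
top0
[129 170  34  32 811] zpct [0.069 0.107 0.113 0.115] top xy [0.67  0.332] [0.06  0.063]
[155 228  18  18 215] zpct [0.081 0.099 0.118 0.124] top xy [0.535 0.27 ] [0.034 0.027]
[240 255  16  20 175] zpct [0.061 0.086 0.094 0.097] top xy [0.473 0.067] [0.017 0.032]
[117 261  14  12 127] zpct [0.081 0.097 0.102 0.103] top xy [0.463 0.366] [0.024 0.026]
[154 309  21  21 246] zpct [0.064 0.097 0.111 0.123] top xy [0.337 0.257] [0.035 0.017]
scene0
[442 199  50  32 653] zpct [0.092 0.136 0.156 0.159] top xy [0.256 0.085] [0.104 0.069]
[385 263  23  21 279] zpct [0.061 0.079 0.091 0.093] top xy [0.474 0.068] [0.02  0.034]
[501 274  27  25 405] zpct [0.077 0.1   0.12  0.125] top xy [0.354 0.275] [0.027 0.039]
[497 288  26  18 130] zpct [0.06  0.067 0.074 0.076] top xy [0.359 0.273] [0.026 0.052]
[445 328  30  35 606] zpct [0.063 0.097 0.118 0.124] top xy [0.553 0.28 ] [0.027 0.043]
[514 337  17  19 241] zpct [0.078 0.097 0.1   0.101] top xy [0.466 0.366] [0.029 0.025]
[505 347  29  20 136] zpct [0.061 0.067 0.073 0.075] top xy [0.477 0.368] [0.031 0.05 ]
[ 417  380   44   51 1289] zpct [0.075 0.109 0.111 0.113] top xy [0.67  0.331] [0.059 0.066]
pins [0.59426042 0.15841422 0.072     ] [ 0.61796631 -0.01432495  0.072     ] 0.17435822095246112
dial [0.47537332 0.0544719  0.061     ] [0.43033138 0.05101546 0.05      ] ptr [0.47416359 0.01647921 0.09      ]
plate [ 0.38168127 -0.30221055  0.046     ]
plate [ 0.32874431 -0.35767141  0.046     ]
plate [ 0.29263273 -0.26615591  0.006     ]
plate [ 0.41360901 -0.39722156  0.006     ]
```

The heights show caps on A ≈(0.545,0.275) and B ≈(0.345,0.265), both 0.125 m, and C ≈(0.465,0.366) open at 0.10 m. The pins are 174 mm apart against 176 expected. I'll move over the plate for a close look.

```bash
cat >> h.py <<'E'
def yaw(s=None):
    s=s or manip.get_state(); x=R.from_quat(s['tool_rot']).as_matrix()[:,0]; return np.degrees(np.arctan2(x[1],x[0]))
def go(x,y,z,psi=None,frm=None):
    """numbers for a move; frm=(x,y,z,psi) start, default measured; returns target"""
    s=manip.get_state()
    if frm is None: frm=(*s['eef_pos'],yaw(s))
    a=np.radians(frm[3]); d=np.array([x,y,z])-frm[:3]
    psi=frm[3] if psi is None else psi
    tx=d[0]*np.cos(a)+d[1]*np.sin(a); ty=d[0]*np.sin(a)-d[1]*np.cos(a)
    dr=(frm[3]-psi+180)%360-180
    n=max(np.linalg.norm(d)/.0417,abs(dr)/7.16)
    print('go',[round(float(v),4) for v in(tx/.4,ty/.4,-d[2]/.4,dr/60)],'rows>=%.1f'%n); return (x,y,z,psi)
def st():
    s=manip.get_state(); print('t%.1f'%s['time'],'pos',np.round(s['eef_pos'],4),'yaw %.2f'%yaw(s),'F',np.round(s['wrist_force'],1),'w %.4f'%s['gripper_width'],'gf',s['gripper_force'],'j6 %.2f'%s['joint_pos'][5])
E
python3 - <<'E'
from h import *
go(.355,-.33,.28,44)
w=cam('wrist');r,t=Rt(w);print(-r.T@t-manip.get_state()['eef_pos'],r[2],w['K'][0,0])
E
```

```text
go [0.654, -0.4168, -0.1231, -0.4929] rows>=7.5
[0.07370313 0.01947935 0.14179547] [-0.28909048 -0.072405   -0.95455969] 402.63013020722013
```

Request:
carry_out(
  motion=[
    [-1, 0.654, -0.417, -0.123, -0.493],
    [-1, 0.654, -0.417, -0.123, -0.493],
    [-1, 0.654, -0.417, -0.123, -0.493],
    [-1, 0.654, -0.417, -0.123, -0.493],
    [-1, 0.654, -0.417, -0.123, -0.493],
    [-1, 0.654, -0.417, -0.123, -0.493],
    [-1, 0.654, -0.417, -0.123, -0.493],
    [-1, 0.654, -0.417, -0.123, -0.493],
    [-1, 0.654, -0.417, -0.123, -0.493],
    [-1, 0.654, -0.417, -0.123, -0.493],
    [-1, 0.654, -0.417, -0.123, -0.493],
    [-1, 0.654, -0.417, -0.123, -0.493],
  ],
)

```text
time: 1.15
eef_pos: [0.3544, -0.3308, 0.2801]
tool_rot: [0.927, 0.374, -0.0, -0.0]
wrist_force: [-0.7, -0.2, 0.7]
gripper_width: 0.0851
gripper_force: 0.0
```

```bash
python3 - <<'E'
from h import *
st(); c=cam('wrist','w1'); w=cloud(c)
for lo,hi in((.03,.06),(.004,.010)):
    m=(w[...,2]>lo)&(w[...,2]<hi)&(w[...,0]<.55)&(w[...,0]>.2)&(w[...,1]>-.5)&(w[...,1]<-.18)
    p=w[m]; 
    if len(p)>50:
        z=p[:,2]; rc=cv2.minAreaRect(p[:,:2].astype(np.float32)*1000); print(lo,len(p),'med z',np.median(z),rc, p.mean(0))
E
```

```text
t1.1 pos [ 0.3544 -0.3308  0.2801] yaw 43.94 F [-0.7 -0.2  0.7] w 0.0851 gf 0.0 j6 -0.11
0.03 1205 med z 0.04500161458822704 ((353.0736083984375, -331.8133850097656), (80.39955139160156, 13.983384132385254), 42.98481369018555) [ 0.35478364 -0.3302126   0.04478995]
0.004 22791 med z 0.005417610483562518 ((393.4215393066406, -295.860595703125), (252.48257446289062, 203.2255859375), 41.576473236083984) [ 0.35640384 -0.32862019  0.00545787]
```

View pics/w1.png

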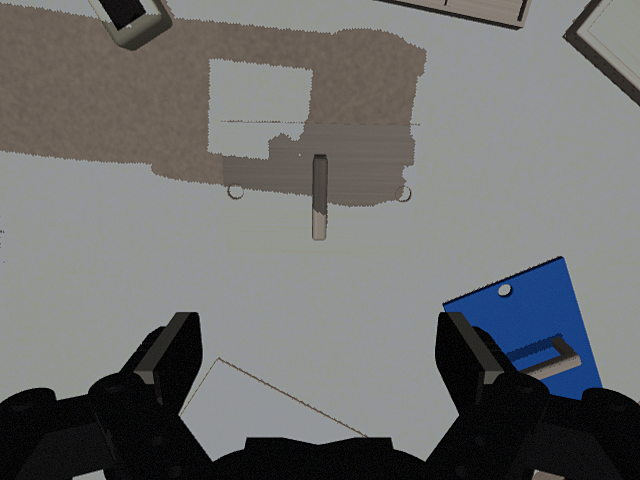

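The wrist view shows the plate holes at (235,191) and (403,194) and the handle from (320,155) to (320,240). The handle depth rectangle is 80×14 mm, centred at (0.353,-0.332) with yaw 43.0° and top 0.045, which agrees with the top camera. I'll grasp it.

```bash
python3 - <<'E'
from h import *
c=load('w1')
a=onz(c,235,191,.006);b=onz(c,403,194,.006);print(a,b,np.linalg.norm(a-b),(a+b)/2,np.degrees(np.arctan2(*(a-b)[[1,0]]))-90)
go(.3533,-.3318,.022,43.0)
E
```

```text
[ 0.29372355 -0.2670465   0.006     ] [ 0.41309123 -0.39549145  0.006     ] 0.1753475098836189 [ 0.35340739 -0.33126898  0.006     ] 42.90221761647308
go [-0.0035, -0.0001, 0.6453, 0.0154] rows>=6.2
```

Request:
carry_out(
  motion=[
    [-0.4, -0.003, 0, 0.2, 0.016],
    [-0.4, -0.003, 0, 0.3, 0.016],
    [-0.4, -0.003, 0, 0.4, 0.016],
    [-0.4, -0.003, 0, 0.5, 0.016],
    [-0.4, -0.003, 0, 0.56, 0.016],
    [-0.4, -0.003, 0, 0.6, 0.016],
    [-0.4, -0.003, 0, 0.63, 0.016],
    [-0.4, -0.003, 0, 0.645, 0.016],
    [-0.4, -0.003, 0, 0.645, 0.016],
    [-0.4, -0.003, 0, 0.645, 0.016],
  ],
)

```text
time: 2.03
eef_pos: [0.3541, -0.3317, 0.0232]
tool_rot: [0.93, 0.367, 0.0, 0.0]
wrist_force: [-0.6, 0.1, 0.3]
gripper_width: 0.0599
gripper_force: 0.0
```

Request:
carry_out(
  motion=[
    [1, 0, 0, 0, 0],
    [1, 0, 0, 0, 0],
    [1, 0, 0, 0, 0],
    [1, 0, 0, 0, 0],
    [1, 0, 0, 0, 0],
    [1, 0, 0, 0, 0],
    [1, 0, 0, 0, 0],
    [1, 0, 0, 0, 0],
    [1, 0, 0, 0, 0],
    [1, 0, 0, 0, 0],
  ],
  grip_force=80,
)

```text
time: 2.87
eef_pos: [0.3545, -0.3313, 0.0234]
tool_rot: [0.93, 0.367, 0.0, 0.001]
wrist_force: [-2.8, 1.8, 8.9]
gripper_width: 0.0122
gripper_force: 78.8
```

```bash
python3 - <<'E'
from h import *
st()
go(.3533,-.3318,.18)
E
```

```text
t2.9 pos [ 0.3545 -0.3313  0.0234] yaw 43.05 F [-2.8  1.8  8.9] w 0.0122 gf 78.78343105316162 j6 -0.09
go [-0.003, -0.001, -0.3915, 0.0] rows>=3.8
```

Request:
carry_out(
  motion=[
    [1, 0, 0, -0.05, 0],
    [1, 0, 0, -0.1, 0],
    [1, 0, 0, -0.2, 0],
    [1, 0, 0, -0.3, 0],
    [1, 0, 0, -0.4, 0],
    [1, 0, 0, -0.5, 0],
    [1, 0, 0, -0.6, 0],
    [1, 0, 0, -0.7, 0],
    [1, 0, 0, -0.7, 0],
    [1, 0, 0, -0.7, 0],
  ],
)

```text
time: 3.7
eef_pos: [0.3544, -0.3312, 0.304]
tool_rot: [0.93, 0.367, 0.0, 0.001]
wrist_force: [-0.1, 0.1, -6.1]
gripper_width: 0.0123
gripper_force: 79.4
```

```bash
python3 - <<'E'
from h import *
st()
go(.46,.06,.303,7.8)
E
```

```text
t3.7 pos [ 0.3544 -0.3312  0.304 ] yaw 43.05 F [-0.1  0.1 -6.1] w 0.0123 gf 79.41178679466248 j6 -0.09
go [0.8606, -0.5345, 0.0024, 0.5876] rows>=9.7
```

Request:
carry_out(
  motion=[
    [1, 0.05, -0.03, 0, 0.03],
    [1, 0.13, -0.08, 0, 0.08],
    [1, 0.22, -0.135, 0, 0.15],
    [1, 0.31, -0.19, 0, 0.21],
    [1, 0.4, -0.25, 0, 0.28],
    [1, 0.49, -0.305, 0, 0.34],
    [1, 0.58, -0.36, 0, 0.4],
    [1, 0.67, -0.415, 0, 0.46],
    [1, 0.75, -0.465, 0, 0.52],
    [1, 0.81, -0.505, 0, 0.56],
    [1, 0.845, -0.525, 0, 0.58],
    [1, 0.86, -0.534, 0, 0.587],
  ],
)

```text
time: 4.7
eef_pos: [0.4594, 0.0623, 0.3003]
tool_rot: [0.998, 0.069, -0.002, -0.0]
wrist_force: [-0.9, 0.1, -5.5]
gripper_width: 0.0124
gripper_force: 79.5
```

Request:
carry_out(
  motion=[
    [1, 0, 0, 0, 0],
    [1, 0, 0, 0, 0],
    [1, 0, 0, 0, 0],
    [1, 0, 0, 0, 0],
  ],
)

```text
time: 5.03
eef_pos: [0.4596, 0.0589, 0.3023]
tool_rot: [0.998, 0.068, -0.0, 0.0]
wrist_force: [0.4, -0.7, -5.0]
gripper_width: 0.0124
gripper_force: 79.5
```

```bash
python3 - <<'E'
from h import *
st(); c=cam('wrist','w2')
E
```

```text
t5.0 pos [0.4596 0.0589 0.3023] yaw 7.76 F [ 0.4 -0.7 -5. ] w 0.0124 gf 79.47536587715149 j6 1.40
```

View pics/w2.png

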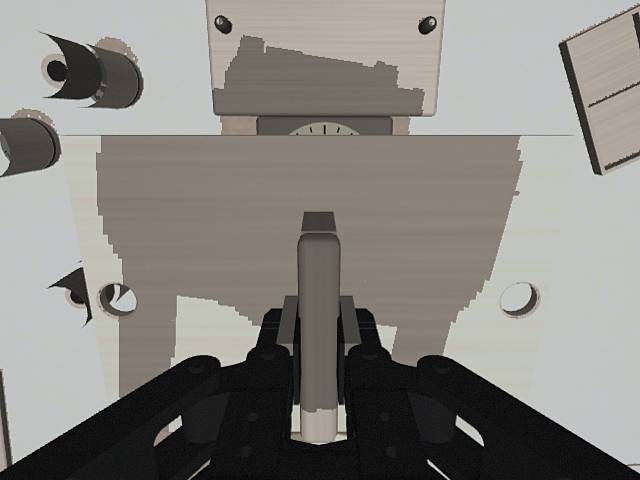

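The wrist view shows pins near (223,24) and (428,25), and the held plate's holes near (118,300) and (520,300). I'll enlarge these.

```bash
python3 - <<'E'
from h import *
f=load('w2')['frame']
z=lambda x,y:cv2.resize(f[y:y+46,x:x+60],None,fx=6,fy=6,interpolation=2)
o=np.vstack([np.hstack([z(195,2),z(400,2)]),np.hstack([z(88,277),z(490,277)])]);print(o.shape)
cv2.imwrite('pics/cc.png',o[:,:,::-1])
w=cloud(load('w2'))
for x,y in((118,330),(520,330),(118,300),(250,170),(400,170),(320,240),(320,60)): print(x,y,w[y,x].round(4))
E
```

```text
(552, 720, 3)
118 330 [0.4315 0.1464 0.284 ]
520 330 [ 0.4563 -0.0314  0.2849]
118 300 [ 0.2891  0.2821 -0.0004]
250 170 [0.5106 0.0938 0.2842]
400 170 [0.5185 0.035  0.2834]
320 240 [0.4973 0.0642 0.3218]
320 60 [0.5817 0.0749 0.047 ]
```

View pics/cc.png

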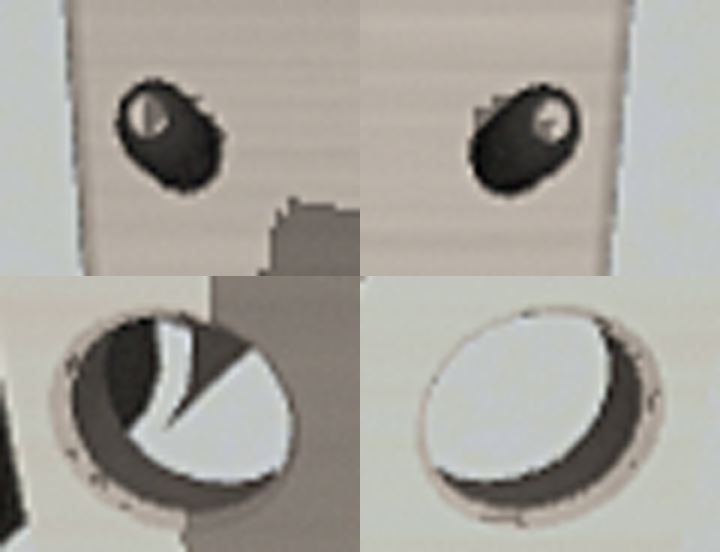

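```bash
python3 - <<'E'
from h import *
c=load('w2')
def pr(n,a,b):
    d=a-b;print(n,a.round(4),b.round(4),'d %.4f'%np.linalg.norm(d),'mid',((a+b)/2).round(4),'yaw %.2f'%(np.degrees(np.arctan2(d[1],d[0]))-90));return (a+b)/2
pr('tips',onz(c,220,21,.072),onz(c,431.7,21.6,.072))
pr('base',onz(c,225.3,28,.05),onz(c,424.6,28.5,.05))
t=load('top0')
print('tri',tri((c,220,21),(t,110+310/3,170+140/3)),tri((c,431.7,21.6),(t,110+518/3,170+114/3)))
h=pr('holes',onz(c,117,300,.2842),onz(c,520,300.2,.2842))
st()
E
```

```text
tips [0.597  0.1606 0.072 ] [ 0.6202 -0.013   0.072 ] d 0.1752 mid [0.6086 0.0738 0.072 ] yaw 7.58
base [0.5958 0.161  0.05  ] [ 0.619  -0.0129  0.05  ] d 0.1755 mid [0.6074 0.0741 0.05  ] yaw 7.60
tri [0.59762855 0.16154698 0.0625347 ] [ 0.62039034 -0.0140648   0.06663612]
holes [0.4465 0.1466 0.2842] [ 0.4701 -0.0277  0.2842] d 0.1759 mid [0.4583 0.0595 0.2842] yaw 7.72
t5.1 pos [0.4596 0.059  0.3024] yaw 7.76 F [ 0.1 -0.5 -4.8] w 0.0121 gf 79.47497963905334 j6 1.40
```

```bash
python3 - <<'E'
from h import *
go(.6094,.0734,.112,7.6)
E
```

```text
go [0.3759, 0.0148, 0.476, 0.0026] rows>=5.8
```

Request:
carry_out(
  motion=[
    [1, 0.05, 0.002, 0.02, 0],
    [1, 0.12, 0.005, 0.05, 0.003],
    [1, 0.2, 0.008, 0.1, 0.003],
    [1, 0.27, 0.01, 0.17, 0.003],
    [1, 0.33, 0.013, 0.24, 0.003],
    [1, 0.365, 0.0148, 0.31, 0.003],
    [1, 0.376, 0.0148, 0.37, 0.003],
    [1, 0.376, 0.0148, 0.42, 0.003],
    [1, 0.376, 0.0148, 0.455, 0.003],
    [1, 0.376, 0.0148, 0.476, 0.003],
    [1, 0.376, 0.0148, 0.476, 0.003],
    [1, 0.376, 0.0148, 0.476, 0.003],
  ],
)

```text
time: 6.08
eef_pos: [0.6097, 0.0741, 0.1126]
tool_rot: [0.998, 0.066, 0.0, -0.0]
wrist_force: [0.5, -0.1, -3.8]
gripper_width: 0.0123
gripper_force: 79.4
```

```bash
python3 - <<'E'
from h import *
st(); c=cam('wrist','w3');f=c['frame']
z=lambda x,y:cv2.resize(f[y:y+50,x:x+70],None,fx=5,fy=5,interpolation=2)
o=np.hstack([z(83,275),z(485,275)])
cv2.imwrite('pics/cd.png',o[:,:,::-1])
E
```

```text
t6.1 pos [0.6097 0.0741 0.1126] yaw 7.62 F [ 0.5 -0.1 -3.8] w 0.0123 gf 79.3828547000885 j6 1.43
```

View pics/cd.png

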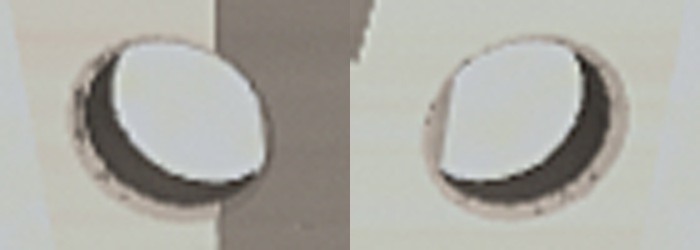

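The pins are hidden behind the slanted hole walls, so this view is inconclusive. I'll lower gently and watch the force.

Request:
carry_out(
  motion=[
    [1, 0, 0, 0.02, 0],
    [1, 0, 0, 0.035, 0],
    [1, 0, 0, 0.045, 0],
    [1, 0, 0, 0.055, 0],
    [1, 0, 0, 0.06, 0],
    [1, 0, 0, 0.06, 0],
    [1, 0, 0, 0.06, 0],
  ],
)

```text
time: 6.72
eef_pos: [0.6096, 0.0746, 0.0881]
tool_rot: [0.998, 0.067, -0.0, -0.0]
wrist_force: [0.7, 0.4, -5.3]
gripper_width: 0.0123
gripper_force: 79.5
```

Request:
carry_out(
  motion=[
    [1, 0, 0, 0.01, 0],
    [1, 0, 0, 0.018, 0],
    [1, 0, 0, 0.024, 0],
    [1, 0, 0, 0.03, 0],
    [1, 0, 0, 0.035, 0],
    [1, 0, 0, 0.038, 0],
    [1, 0, 0, 0.038, 0],
  ],
)

```text
time: 7.3
eef_pos: [0.6095, 0.0746, 0.0734]
tool_rot: [0.998, 0.067, 0.0, -0.0]
wrist_force: [-3.7, -0.3, 2.7]
gripper_width: 0.0121
gripper_force: 80.5
```

```bash
python3 - <<'E'
from h import *
st(); w=cloud(cam('wrist','w4')); 
for x,y in((118,330),(520,330),(250,170),(400,170)): print(w[y,x].round(4))
E
```

```text
t7.3 pos [0.6095 0.0746 0.0734] yaw 7.65 F [-3.7 -0.3  2.7] w 0.0121 gf 80.46281576156616 j6 1.43
[0.5815 0.1623 0.0549]
[ 0.6058 -0.0159  0.0556]
[0.6607 0.1093 0.0562]
[0.6684 0.0507 0.055 ]
```

Flush: the plate top reads 0.0555 and contact force is starting. Releasing and rising.

Request:
carry_out(
  motion=[
    [0.2, 0, 0, 0, 0],
    [0, 0, 0, 0, 0],
    [0, 0, 0, 0, 0],
    [0, 0, 0, 0, 0],
    [0, 0, 0, -0.05, 0],
    [0, 0, 0, -0.13, 0],
    [0, 0, 0, -0.22, 0],
    [0, 0, 0, -0.31, 0],
    [0, 0, 0, -0.4, 0],
    [0, 0, 0, -0.46, 0],
    [0, 0, 0, -0.5, 0],
    [0, 0, 0, -0.5, 0],
  ],
  grip_force=40,
)

```text
time: 8.35
eef_pos: [0.6105, 0.0746, 0.2771]
tool_rot: [0.998, 0.067, 0.003, 0.0]
wrist_force: [-0.6, 0.9, -0.3]
gripper_width: 0.0431
gripper_force: 0.0
```

```bash
python3 - <<'E'
from h import *
st(); f=go(.4742,.0562,.27,51); go(.4742,.0562,.27,95,f)
E
```

```text
t8.3 pos [0.6105 0.0746 0.2771] yaw 7.65 F [-0.6  0.9 -0.3] w 0.0431 gf 0.0 j6 1.43
go [-0.3438, 0.0002, 0.0176, -0.7226] rows>=6.1
go [0.0, 0.0, -0.0, -0.7333] rows>=6.1
```

Request:
carry_out(
  motion=[
    [0, -0.05, 0, 0, -0.1],
    [0, -0.12, 0, 0, -0.2],
    [0, -0.2, 0, 0, -0.31],
    [0, -0.27, 0, 0.01, -0.42],
    [0, -0.32, 0, 0.0176, -0.53],
    [0, -0.344, 0, 0.0176, -0.64],
    [0, -0.344, 0, 0.0176, -0.723],
  ],
)

```text
time: 8.93
eef_pos: [0.4714, 0.0561, 0.2656]
tool_rot: [0.901, 0.434, 0.0, -0.0]
wrist_force: [0.0, -1.0, -0.5]
gripper_width: 0.0423
gripper_force: 0.0
```

Request:
carry_out(
  motion=[
    [0, 0, 0, 0, -0.11],
    [0, 0, 0, 0, -0.22],
    [0, 0, 0, 0, -0.33],
    [0, 0, 0, 0, -0.44],
    [0, 0, 0, 0, -0.55],
    [0, 0, 0, 0, -0.66],
    [0, 0, 0, 0, -0.733],
    [0, 0, 0, 0, -0.733],
    [0, 0, 0, 0, -0.733],
    [0, 0, 0, 0, -0.733],
  ],
)

```text
time: 9.77
eef_pos: [0.4731, 0.0563, 0.2656]
tool_rot: [0.677, 0.736, -0.0, -0.0]
wrist_force: [0.7, 0.0, 0.6]
gripper_width: 0.043
gripper_force: 0.0
```

```bash
python3 - <<'E'
from h import *
st(); c=cam('wrist','w5'); w=cloud(c)
m=(w[...,2]>.085)&(w[...,2]<.1)&(abs(w[...,0]-.474)<.06)&(abs(w[...,1]-.056)<.06)
p=w[m];print(len(p),np.median(p[:,2]),cv2.minAreaRect(p[:,:2].astype(np.float32)*1000),p.mean(0))
cv2.imwrite('pics/ce.png',cv2.resize(c['frame'][100:330,160:480],None,fx=2.4,fy=2.4,interpolation=2)[:,:,::-1])
E
```

```text
t9.8 pos [0.4731 0.0563 0.2656] yaw 94.84 F [0.7 0.  0.6] w 0.0430 gf 0.0 j6 -0.13
1399 0.09005311111373727 ((475.002197265625, 56.65428924560547), (15.937251091003418, 59.59376907348633), 8.241217613220215) [0.47487119 0.0578755  0.08995659]
```

View pics/ce.png

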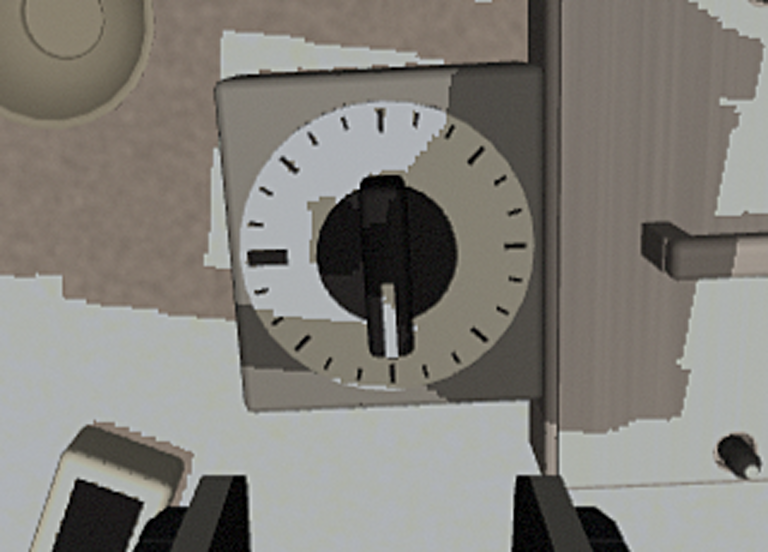

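The dial view shows the pointer down at (392,340) in the crop, the bold mark at (268,257), and the opposite mark at (516,245). The bar rectangle is 16×60 mm, centred at (0.475,0.0567), yaw 98.2°, top 0.090.

```bash
python3 - <<'E'
from h import *
c=load('w5')
q=lambda x,y:onz(c,160+(x-.7)/2.4,100+(y-.7)/2.4,.051)
a,b=q(268,257),q(516,245);d=b-a;print(a,b,np.degrees(np.arctan2(d[1],d[0])))
a,b=q(392,374),q(380,119);d=b-a;print(a,b,(a+b)/2,np.degrees(np.arctan2(d[1],d[0]))-90)
st();go(.4748,.0567,.068,98.2)
E
```

```text
[0.43077126 0.05019758 0.051     ] [0.52323875 0.0626147  0.051     ] 7.648284137141485
[0.4813751  0.00762431 0.051     ] [0.46854689 0.10440934 0.051     ] [0.474961   0.05601683 0.051     ] 7.550164761814159
t9.8 pos [0.4731 0.0563 0.2656] yaw 94.86 F [0.1 0.2 0.3] w 0.0427 gf 0.0 j6 -0.13
go [0.0008, 0.0042, 0.4941, -0.0556] rows>=4.7
```

Request:
carry_out(
  motion=[
    [0, 0.001, 0.004, 0.05, -0.056],
    [0, 0.001, 0.004, 0.12, -0.056],
    [0, 0.001, 0.004, 0.2, -0.056],
    [0, 0.001, 0.004, 0.28, -0.056],
    [0, 0.001, 0.004, 0.36, -0.056],
    [0, 0.001, 0.004, 0.42, -0.056],
    [0, 0.001, 0.004, 0.46, -0.056],
    [0, 0.001, 0.004, 0.48, -0.056],
    [0, 0.001, 0.004, 0.49, -0.056],
    [0, 0.001, 0.004, 0.49, -0.056],
    [0, 0.001, 0.004, 0.49, -0.056],
  ],
)

```text
time: 10.73
eef_pos: [0.4753, 0.0568, 0.0708]
tool_rot: [0.654, 0.757, 0.0, 0.0]
wrist_force: [0.2, 0.3, 0.7]
gripper_width: 0.0426
gripper_force: 0.0
```

Request:
carry_out(
  motion=[
    [1, 0, 0, 0, 0],
    [1, 0, 0, 0, 0],
    [1, 0, 0, 0, 0],
    [1, 0, 0, 0, 0],
    [1, 0, 0, 0, 0],
    [1, 0, 0, 0, 0],
    [1, 0, 0, 0, 0],
    [1, 0, 0, 0, 0],
  ],
  grip_force=40,
)

```text
time: 11.4
eef_pos: [0.475, 0.0568, 0.0709]
tool_rot: [0.654, 0.757, 0.0, 0.0]
wrist_force: [-3.2, -0.7, 7.8]
gripper_width: 0.0153
gripper_force: 40.9
```

Request:
carry_out(
  motion=[
    [1, 0, 0, 0, 0.05],
    [1, 0, 0, 0, 0.12],
    [1, 0, 0, 0, 0.2],
    [1, 0, 0, 0, 0.28],
    [1, 0, 0, 0, 0.36],
    [1, 0, 0, 0, 0.44],
    [1, 0, 0, 0, 0.52],
    [1, 0, 0, 0, 0.6],
    [1, 0, 0, 0, 0.68],
    [1, 0, 0, 0, 0.75],
    [1, 0, 0, 0, 0.75],
    [1, 0, 0, 0, 0.75],
  ],
)

```text
time: 12.4
eef_pos: [0.4757, 0.0566, 0.0709]
tool_rot: [0.893, 0.45, 0.001, 0.001]
wrist_force: [4.3, -1.7, 6.9]
gripper_width: 0.0151
gripper_force: 40.7
```

```bash
python3 - <<'E'
from h import *
st();s=manip.get_state();go(*s['eef_pos'],7.6)
E
```

```text
t12.4 pos [0.4757 0.0566 0.0709] yaw 53.50 F [ 4.3 -1.7  6.9] w 0.0151 gf 40.72827994823456 j6 0.59
go [0.0, 0.0, -0.0, 0.765] rows>=6.4
```

Request:
carry_out(
  motion=[
    [1, 0, 0, 0, 0.05],
    [1, 0, 0, 0, 0.12],
    [1, 0, 0, 0, 0.2],
    [1, 0, 0, 0, 0.28],
    [1, 0, 0, 0, 0.36],
    [1, 0, 0, 0, 0.44],
    [1, 0, 0, 0, 0.52],
    [1, 0, 0, 0, 0.6],
    [1, 0, 0, 0, 0.68],
    [1, 0, 0, 0, 0.765],
    [1, 0, 0, 0, 0.765],
    [1, 0, 0, 0, 0.765],
  ],
)

```text
time: 13.4
eef_pos: [0.4761, 0.0559, 0.0709]
tool_rot: [0.998, 0.066, 0.002, 0.001]
wrist_force: [8.1, -9.7, 3.7]
gripper_width: 0.0148
gripper_force: 40.5
```

Request:
carry_out(
  motion=[
    [0.3, 0, 0, 0, 0],
    [0, 0, 0, 0, 0],
    [0, 0, 0, 0, 0],
    [0, 0, 0, 0, 0],
    [0, 0, 0, -0.05, 0],
    [0, 0, 0, -0.13, 0],
    [0, 0, 0, -0.22, 0],
    [0, 0, 0, -0.31, 0],
    [0, 0, 0, -0.4, 0],
    [0, 0, 0, -0.46, 0],
    [0, 0, 0, -0.5, 0],
    [0, 0, 0, -0.5, 0],
  ],
)

```text
time: 14.4
eef_pos: [0.4755, 0.0569, 0.2734]
tool_rot: [0.998, 0.066, 0.002, 0.0]
wrist_force: [0.2, 0.9, 0.5]
gripper_width: 0.0425
gripper_force: 0.0
```

```bash
python3 - <<'E'
from h import *
st(); manip; c=cam('wrist','w6'); w=cloud(c)
m=(w[...,2]>.085)&(w[...,2]<.1)&(abs(w[...,0]-.474)<.06)&(abs(w[...,1]-.056)<.06)
p=w[m];print(len(p),cv2.minAreaRect(p[:,:2].astype(np.float32)*1000),p.mean(0))
t=cam('top','top1'); wt=cloud(t)
cv2.imwrite('pics/cf.png',np.hstack([cv2.resize(c['frame'],(426,320)),cv2.resize(t['frame'][170:340,110:300],(358,320),interpolation=2)])[:,:,::-1])
E
```

```text
t14.4 pos [0.4755 0.0569 0.2734] yaw 7.52 F [0.2 0.9 0.5] w 0.0425 gf 0.0 j6 1.40
1340 ((475.16064453125, 56.47034454345703), (59.607154846191406, 15.597990036010742), 8.071510314941406) [0.47633075 0.05647361 0.09006937]
```

View pics/cf.png

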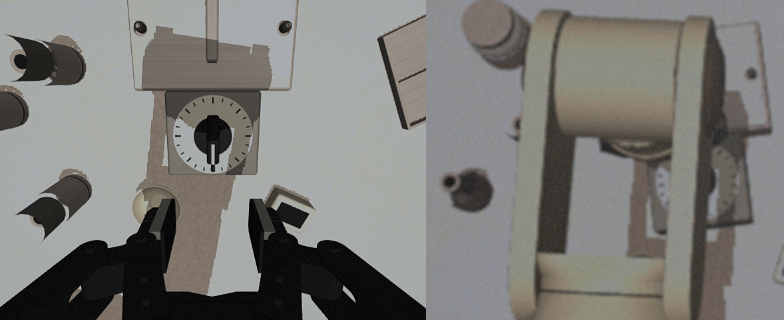

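The bar now reads 8.07° against the scale's 7.6°, so the pointer is within 0.5° of zero, and the plate is seated with its pins showing. Next is cap B, so I'll hover near it.

```bash
python3 - <<'E'
from h import *
go(.35,.24,.31,38)
E
```

```text
go [-0.2494, -0.4946, -0.1006, -0.5083] rows>=5.4
```

Request:
carry_out(
  motion=[
    [-0.5, -0.04, -0.06, -0.05, -0.08],
    [-0.5, -0.07, -0.14, -0.1, -0.18],
    [-0.5, -0.12, -0.23, -0.1, -0.28],
    [-0.5, -0.16, -0.32, -0.1, -0.38],
    [-0.5, -0.2, -0.4, -0.1, -0.47],
    [-0.5, -0.23, -0.46, -0.1, -0.508],
    [-0.5, -0.25, -0.495, -0.1, -0.508],
    [-0.5, -0.25, -0.495, -0.1, -0.508],
    [-0.5, -0.25, -0.495, -0.1, -0.508],
    [-0.5, -0.25, -0.495, -0.1, -0.508],
  ],
)

```text
time: 15.33
eef_pos: [0.35, 0.2398, 0.309]
tool_rot: [0.946, 0.325, -0.001, 0.0]
wrist_force: [0.4, -0.9, 0.5]
gripper_width: 0.0641
gripper_force: 0.0
```

```bash
cat >> h.py <<'E'
from scipy.optimize import least_squares
def circ(p,x0,r=None):
    """robust circle fit xy; fixed r if given"""
    if r: f=lambda q:np.hypot(*(p[:,:2]-q).T)-r; q=least_squares(f,x0,loss='soft_l1',f_scale=.002).x; return q.round(4),r,np.median(abs(f(q))).round(4)
    f=lambda q:np.hypot(*(p[:,:2]-q[:2]).T)-q[2]; q=least_squares(f,[*x0,.025],loss='soft_l1',f_scale=.002).x; return q[:2].round(4),q[2].round(4),np.median(abs(f(q))).round(4)
def shk(w,x,y):
    near=np.hypot(w[...,0]-x,w[...,1]-y)<.05
    for lo,hi in((.015,.07),(.08,.096),(.097,.101),(.103,.120),(.122,.130)):
        p=w[near&(w[...,2]>lo)&(w[...,2]<hi)]
        if len(p)>25: print(lo,hi,len(p),circ(p,(x,y)),circ(p,(x,y),.027) if hi<.075 else '', 'range',p[:,:2].min(0).round(3),p[:,:2].max(0).round(3))
E
python3 - <<'E'
from h import *
st(); c=cam('wrist','w7'); w=cloud(c)
for n,x,y in(('A',.545,.277),('B',.347,.267),('C',.465,.366)): print(n);shk(w,x,y)
f=c['frame'];cv2.imwrite('pics/w7s.png',f[:,:,::-1])
E
```

```text
t15.3 pos [0.35   0.2398 0.309 ] yaw 37.95 F [ 0.4 -0.9  0.5] w 0.0641 gf 0.0 j6 1.33
A
0.015 0.07 815 (array([0.5393, 0.2802]), np.float64(0.0266), np.float64(0.0001)) (array([0.5398, 0.2802]), 0.027, np.float64(0.0002)) range [0.512 0.253] [0.545 0.304]
0.08 0.096 229 (array([0.5416, 0.2804]), np.float64(0.0226), np.float64(0.0002))  range [0.518 0.259] [0.535 0.288]
0.097 0.101 61 (array([0.5416, 0.2799]), np.float64(0.0225), np.float64(0.0002))  range [0.519 0.259] [0.533 0.284]
0.103 0.12 204 (array([0.5415, 0.2801]), np.float64(0.0226), np.float64(0.0002))  range [0.519 0.259] [0.534 0.282]
B
0.015 0.07 251 (array([0.3459, 0.2719]), np.float64(0.024), np.float64(0.0003)) (array([0.3426, 0.2711]), 0.027, np.float64(0.0001)) range [0.321 0.244] [0.37  0.297]
0.08 0.096 159 (array([0.3523, 0.2745]), np.float64(0.0116), np.float64(0.003))  range [0.344 0.256] [0.364 0.294]
0.097 0.101 697 (array([0.3436, 0.2715]), np.float64(0.0092), np.float64(0.0024))  range [0.33  0.255] [0.364 0.294]
0.103 0.12 128 (array([0.3412, 0.2722]), np.float64(0.0228), np.float64(0.0001))  range [0.348 0.254] [0.364 0.294]
C
0.015 0.07 606 (array([0.4629, 0.3661]), np.float64(0.025), np.float64(0.0002)) (array([0.4643, 0.368 ]), 0.027, np.float64(0.0001)) range [0.437 0.341] [0.483 0.392]
0.08 0.096 138 (array([0.4641, 0.3678]), np.float64(0.013), np.float64(0.0001))  range [0.451 0.355] [0.469 0.372]
0.097 0.101 150 (array([0.4704, 0.3723]), np.float64(0.0183), np.float64(0.001))  range [0.451 0.355] [0.464 0.371]
```

View pics/w7s.png

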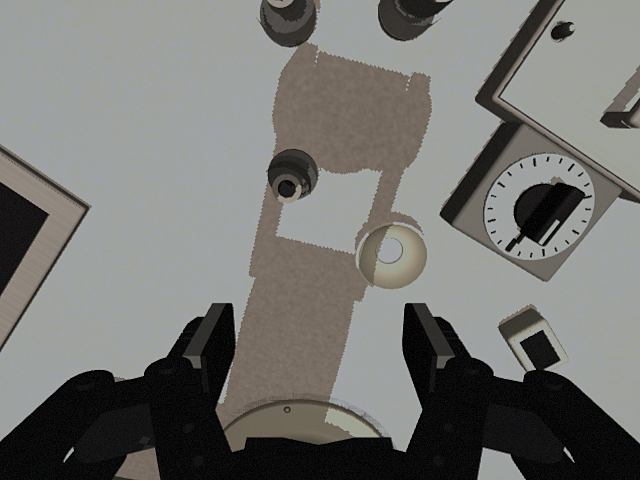

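The fits are clean: cap B (0.3412,0.2722), cap A (0.5416,0.2802), C body (0.4643,0.3680). The radii come out at 22.6, 27 and 13 mm as specified. I'll grasp cap B near its top, with TCP z at 0.096.

```bash
python3 - <<'E'
from h import *
go(.3412,.2722,.096)
E
```

```text
go [0.0324, -0.0781, 0.533, 0.0] rows>=5.2
```

Request:
carry_out(
  motion=[
    [-0.5, 0.02, -0.04, 0.04, 0],
    [-0.5, 0.0324, -0.078, 0.12, 0],
    [-0.5, 0.0324, -0.078, 0.2, 0],
    [-0.5, 0.0324, -0.078, 0.29, 0],
    [-0.5, 0.0324, -0.078, 0.37, 0],
    [-0.5, 0.0324, -0.078, 0.44, 0],
    [-0.5, 0.0324, -0.078, 0.49, 0],
    [-0.5, 0.0324, -0.078, 0.52, 0],
    [-0.5, 0.0324, -0.078, 0.533, 0],
    [-0.5, 0.0324, -0.078, 0.533, 0],
    [-0.5, 0.0324, -0.078, 0.533, 0],
  ],
)

```text
time: 16.3
eef_pos: [0.3414, 0.2725, 0.0972]
tool_rot: [0.946, 0.325, 0.0, -0.0]
wrist_force: [-0.2, 0.6, 0.0]
gripper_width: 0.0639
gripper_force: 0.0
```

Request:
carry_out(
  motion=[
    [1, 0, 0, 0, 0],
    [1, 0, 0, 0, 0],
    [1, 0, 0, 0, 0],
    [1, 0, 0, 0, 0],
    [1, 0, 0, 0, 0],
    [1, 0, 0, 0, 0],
    [1, 0, 0, 0, 0],
  ],
  grip_force=30,
)

```text
time: 16.88
eef_pos: [0.3415, 0.2729, 0.0979]
tool_rot: [0.946, 0.325, 0.001, -0.0]
wrist_force: [1.0, -0.9, 6.2]
gripper_width: 0.0451
gripper_force: 30.4
```

Request:
carry_out(
  motion=[
    [1, 0, 0, -0.03, 0],
    [1, 0, 0, -0.08, 0],
    [1, 0, 0, -0.16, 0],
    [1, 0, 0, -0.25, 0],
    [1, 0, 0, -0.34, 0],
    [1, 0, 0, -0.43, 0],
    [1, 0, 0, -0.49, 0],
    [1, 0, 0, -0.5, 0],
    [1, 0, 0, -0.5, 0],
  ],
)

```text
time: 17.63
eef_pos: [0.3413, 0.2729, 0.2987]
tool_rot: [0.946, 0.325, 0.002, -0.0]
wrist_force: [-0.1, -0.6, -1.0]
gripper_width: 0.0456
gripper_force: 31.1
```

```bash
python3 - <<'E'
from h import *
st(); c=cam('scene','sc1'); w=cloud(c)
m=(w[...,2]>.009)&(w[...,2]<.02)&(w[...,0]>.45)&(w[...,0]<.75)&(w[...,1]>-.3)&(w[...,1]<-.04)
k,l,s,ce=cv2.connectedComponentsWithStats(m.astype(np.uint8)); 
for i in range(1,k):
    if s[i,4]>100: p=w[l==i];print(s[i],cv2.minAreaRect(p[:,:2].astype(np.float32)*1000),np.median(p[:,2]))
shk(w,.3426,.2711)
E
```

```text
t17.6 pos [0.3413 0.2729 0.2987] yaw 37.95 F [-0.1 -0.6 -1. ] w 0.0456 gf 31.119040679186583 j6 1.41
[221 231  74  45 487] ((615.6705322265625, -259.5854797363281), (149.11776733398438, 146.880859375), 33.63501739501953) 0.012688828871001671
0.015 0.07 455 (array([0.3433, 0.2701]), np.float64(0.0266), np.float64(0.0009)) (array([0.3429, 0.2699]), 0.027, np.float64(0.0009)) range [0.334 0.245] [0.374 0.298]
0.08 0.096 72 (array([0.3441, 0.2704]), np.float64(0.0117), np.float64(0.0008))  range [0.334 0.259] [0.358 0.283]
0.097 0.101 72 (array([0.344 , 0.2709]), np.float64(0.0096), np.float64(0.0028))  range [0.332 0.257] [0.358 0.283]
```

Cap B is held and shaker B stays open and upright at (0.343,0.270). The tray reads ≈(0.616,-0.260). I'll go over it and refine the position.

```bash
python3 - <<'E'
from h import *
t=load('top0')
print(np.mean([onz(t,*p,.014) for p in((388,182),(341,211),(373,253),(415,223))],0))
f=go(.45,.01,.3,36);go(.56,-.24,.3,33.6,f)
E
```

```text
[ 0.61096245 -0.26223446  0.014     ]
go [-0.1889, 0.6856, -0.0075, 0.0325] rows>=6.8
go [-0.1449, 0.6673, -0.0, 0.04] rows>=6.5
```

Request:
carry_out(
  motion=[
    [1, -0.015, 0.05, 0, 0.005],
    [1, -0.035, 0.13, 0, 0.01],
    [1, -0.06, 0.22, 0, 0.02],
    [1, -0.085, 0.31, 0, 0.02],
    [1, -0.11, 0.4, 0, 0.03],
    [1, -0.135, 0.49, 0, 0.03],
    [1, -0.16, 0.58, 0, 0.0325],
    [1, -0.18, 0.65, 0, 0.0325],
    [1, -0.189, 0.6856, -0.0075, 0.0325],
  ],
)

```text
time: 18.43
eef_pos: [0.4501, 0.007, 0.2976]
tool_rot: [0.951, 0.308, -0.001, -0.0]
wrist_force: [0.1, 0.2, -0.8]
gripper_width: 0.0454
gripper_force: 31.1
```

Request:
carry_out(
  motion=[
    [1, -0.015, 0.07, 0, 0.005],
    [1, -0.035, 0.16, 0, 0.01],
    [1, -0.055, 0.25, 0, 0.02],
    [1, -0.075, 0.34, 0, 0.02],
    [1, -0.095, 0.43, 0, 0.03],
    [1, -0.115, 0.52, 0, 0.04],
    [1, -0.13, 0.6, 0, 0.04],
    [1, -0.14, 0.65, 0, 0.04],
    [1, -0.145, 0.667, 0, 0.04],
    [1, -0.145, 0.667, 0, 0.04],
    [1, -0.145, 0.667, 0, 0.04],
    [1, -0.145, 0.667, 0, 0.04],
  ],
)

```text
time: 19.43
eef_pos: [0.5594, -0.2388, 0.2995]
tool_rot: [0.957, 0.289, -0.0, -0.0]
wrist_force: [0.2, 0.2, -0.4]
gripper_width: 0.0453
gripper_force: 31.1
```

```bash
cat >> h.py <<'E'
def tray(w,save=None):
    m=(w[...,2]>.010)&(w[...,2]<.02)&(w[...,0]>.4)&(w[...,0]<.8)&(w[...,1]>-.45)&(w[...,1]<-.05)
    k,l,s,ce=cv2.connectedComponentsWithStats(m.astype(np.uint8)); i=1+np.argmax(s[1:,4]); p=w[l==i]
    print(s[i],cv2.minAreaRect(p[:,:2].astype(np.float32)*1000),np.median(p[:,2]),p.mean(0)); return p
E
python3 - <<'E'
from h import *
st(); c=cam('wrist','w8'); tray(cloud(c))
E
```

```text
t19.4 pos [ 0.5594 -0.2388  0.2995] yaw 33.64 F [ 0.2  0.2 -0.4] w 0.0453 gf 31.119092535227537 j6 0.45
[ 295   84  145  140 3288] ((613.8023071289062, -259.2477111816406), (143.30776977539062, 144.717041015625), 33.59370422363281) 0.012818934794170634 [ 0.61835003 -0.25916475  0.01275071]
```

View pics/w8.png

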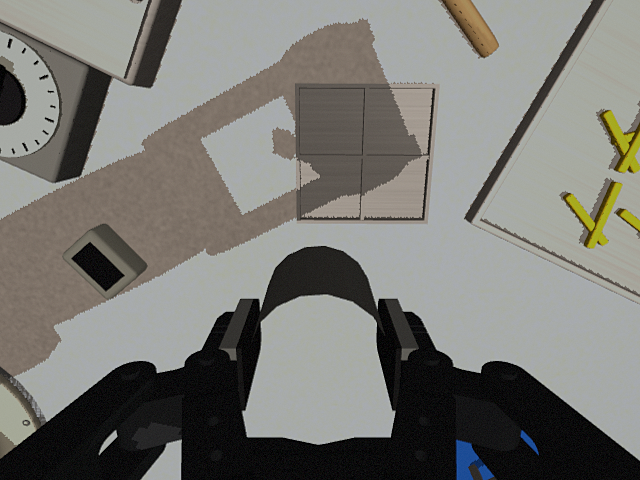

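The tray is centred at (0.6138,-0.2592) with yaw 33.6° and measures 143×145 mm. I'll put cap B in the far pocket (+35,-35), at (0.662,-0.269).

```bash
python3 - <<'E'
from h import *
go(.6623,-.269,.029,33.6)
E
```

```text
go [0.1721, 0.2053, 0.6771, 0.0009] rows>=7.0
```

Request:
carry_out(
  motion=[
    [1, 0.04, 0.05, 0.03, 0],
    [1, 0.1, 0.12, 0.1, 0],
    [1, 0.15, 0.18, 0.18, 0],
    [1, 0.172, 0.205, 0.27, 0],
    [1, 0.172, 0.205, 0.36, 0],
    [1, 0.172, 0.205, 0.45, 0],
    [1, 0.172, 0.205, 0.53, 0],
    [1, 0.172, 0.205, 0.59, 0],
    [1, 0.172, 0.205, 0.63, 0],
    [1, 0.172, 0.205, 0.655, 0],
    [1, 0.172, 0.205, 0.67, 0],
    [1, 0.172, 0.205, 0.677, 0],
  ],
)

```text
time: 20.48
eef_pos: [0.6626, -0.2697, 0.029]
tool_rot: [0.957, 0.289, 0.0, 0.0]
wrist_force: [1.2, -0.5, -0.5]
gripper_width: 0.0456
gripper_force: 31.1
```

Request:
carry_out(
  motion=[
    [1, 0, 0, 0, 0],
    [1, 0, 0, 0, 0],
    [1, 0, 0, 0, 0],
  ],
)

```text
time: 20.73
eef_pos: [0.6629, -0.2704, 0.0301]
tool_rot: [0.957, 0.289, 0.001, 0.001]
wrist_force: [0.4, 0.3, -1.1]
gripper_width: 0.0453
gripper_force: 31.1
```

Request:
carry_out(
  motion=[
    [1, 0, 0, 0.006, 0],
    [1, 0, 0, 0.006, 0],
    [0.2, 0, 0, 0.006, 0],
    [-0.2, 0, 0, 0.006, 0],
    [-0.3, 0, 0, 0.006, 0],
    [-0.3, 0, 0, 0.006, 0],
    [-0.3, 0, 0, 0.006, 0],
    [-0.3, 0, 0, -0.04, 0],
    [-0.3, 0, 0, -0.12, 0],
    [-0.3, 0, 0, -0.2, 0],
    [-0.3, 0, 0, -0.29, 0],
    [-0.3, 0, 0, -0.38, 0],
  ],
)

```text
time: 21.73
eef_pos: [0.6621, -0.27, 0.1822]
tool_rot: [0.957, 0.289, -0.0, -0.0]
wrist_force: [1.0, -1.0, 0.0]
gripper_width: 0.0558
gripper_force: 0.0
```

Request:
carry_out(
  motion=[
    [-0.3, -0.03, -0.05, -0.08, 0],
    [-0.3, -0.09, -0.12, -0.16, 0],
    [-0.3, -0.17, -0.205, -0.22, 0],
    [-0.3, -0.24, -0.28, -0.28, 0],
    [-0.3, -0.25, -0.3, -0.3, 0],
    [-0.3, -0.25, -0.3, -0.3, 0],
    [-0.3, -0.25, -0.3, -0.3, 0],
  ],
)

```text
time: 22.32
eef_pos: [0.5122, -0.2255, 0.3029]
tool_rot: [0.957, 0.289, 0.001, 0.001]
wrist_force: [0.5, -0.2, -0.5]
gripper_width: 0.0555
gripper_force: 0.0
```

```bash
python3 - <<'E'
from h import *
st(); c=cam('wrist','w9'); w=cloud(c);tray(w)
m=(w[...,2]>.02)&(w[...,2]<.052)&(np.hypot(w[...,0]-.6623,w[...,1]+.269)<.04)
p=w[m];print(len(p),circ(p,(.6623,-.269)),p[:,2].max())
f=go(.55,.05,.3,20);go(.53,.27,.3,20,f)
E
```

```text
t22.3 pos [ 0.5122 -0.2255  0.3029] yaw 33.57 F [ 0.5 -0.2 -0.5] w 0.0555 gf 0.0 j6 0.43
[ 330   49  148  146 3512] ((613.9933471679688, -259.2116394042969), (144.1168670654297, 144.52658081054688), 33.380435943603516) 0.012778749393744964 [ 0.61930974 -0.25827968  0.01269531]
368 (array([ 0.6617, -0.2702]), np.float64(0.0227), np.float64(0.0001)) 0.05168175326724664
go [0.4588, -0.5226, 0.0033, 0.2263] rows>=6.7
go [0.1411, -0.5339, -0.0, 0.0] rows>=5.3
```

Cap B sits in its pocket at (0.662,-0.270), upright with its top at ~0.052. On to cap A.

Request:
carry_out(
  motion=[
    [-0.4, 0.03, -0.03, 0, 0.02],
    [-0.4, 0.09, -0.1, 0, 0.05],
    [-0.4, 0.15, -0.17, 0, 0.08],
    [-0.4, 0.21, -0.24, 0, 0.12],
    [-0.4, 0.27, -0.31, 0, 0.15],
    [-0.4, 0.33, -0.38, 0, 0.18],
    [-0.4, 0.39, -0.44, 0, 0.2],
    [-0.4, 0.44, -0.5, 0, 0.22],
    [-0.4, 0.459, -0.523, 0, 0.226],
  ],
)

```text
time: 23.12
eef_pos: [0.5507, 0.054, 0.2991]
tool_rot: [0.985, 0.175, -0.001, -0.001]
wrist_force: [0.6, -0.3, -0.3]
gripper_width: 0.0597
gripper_force: 0.0
```

Request:
carry_out(
  motion=[
    [-0.4, 0.02, -0.07, 0, 0],
    [-0.4, 0.04, -0.15, 0, 0],
    [-0.4, 0.06, -0.24, 0, 0],
    [-0.4, 0.085, -0.33, 0, 0],
    [-0.4, 0.11, -0.42, 0, 0],
    [-0.4, 0.13, -0.49, 0, 0],
    [-0.4, 0.14, -0.534, 0, 0],
    [-0.4, 0.14, -0.534, 0, 0],
    [-0.4, 0.14, -0.534, 0, 0],
    [-0.4, 0.14, -0.534, 0, 0],
  ],
)

```text
time: 23.95
eef_pos: [0.5298, 0.27, 0.2996]
tool_rot: [0.985, 0.174, -0.001, 0.0]
wrist_force: [-0.3, -0.5, -0.2]
gripper_width: 0.0594
gripper_force: 0.0
```

```bash
python3 - <<'E'
from h import *
st(); c=cam('wrist','w10'); w=cloud(c)
for n,x,y in(('A',.54,.28),('C',.464,.368)): print(n);shk(w,x,y)
go(.5416,.2802,.096)
E
```

```text
t23.9 pos [0.5298 0.27   0.2996] yaw 20.05 F [-0.3 -0.5 -0.2] w 0.0594 gf 0.0 j6 1.56
A
0.015 0.07 243 (array([0.5431, 0.2814]), np.float64(0.0233), np.float64(0.0004)) (array([0.539 , 0.2803]), 0.027, np.float64(0.0001)) range [0.525 0.255] [0.567 0.307]
0.08 0.096 152 (array([0.5566, 0.2845]), np.float64(0.0098), np.float64(0.0026))  range [0.541 0.264] [0.565 0.303]
0.097 0.101 724 (array([0.54  , 0.2806]), np.float64(0.0092), np.float64(0.0024))  range [0.527 0.264] [0.564 0.303]
0.103 0.12 108 (array([0.5415, 0.2802]), np.float64(0.0229), np.float64(0.0001))  range [0.546 0.264] [0.565 0.303]
C
0.015 0.07 832 (array([0.4654, 0.3671]), np.float64(0.0254), np.float64(0.0003)) (array([0.4637, 0.3679]), 0.027, np.float64(0.0002)) range [0.438 0.341] [0.491 0.394]
0.08 0.096 185 (array([0.464 , 0.3679]), np.float64(0.013), np.float64(0.0001))  range [0.46  0.355] [0.477 0.379]
0.097 0.101 642 (array([0.4643, 0.3678]), np.float64(0.0091), np.float64(0.0024))  range [0.451 0.355] [0.477 0.381]
go [0.0368, -0.0148, 0.51, 0.0] rows>=4.9
```

Request:
carry_out(
  motion=[
    [-0.5, 0.02, -0.008, 0.04, 0],
    [-0.5, 0.037, -0.015, 0.12, 0],
    [-0.5, 0.037, -0.015, 0.2, 0],
    [-0.5, 0.037, -0.015, 0.29, 0],
    [-0.5, 0.037, -0.015, 0.37, 0],
    [-0.5, 0.037, -0.015, 0.43, 0],
    [-0.5, 0.037, -0.015, 0.48, 0],
    [-0.5, 0.037, -0.015, 0.5, 0],
    [-0.5, 0.037, -0.015, 0.51, 0],
    [-0.5, 0.037, -0.015, 0.51, 0],
    [-0.5, 0.037, -0.015, 0.51, 0],
  ],
)

```text
time: 24.92
eef_pos: [0.5419, 0.2807, 0.0982]
tool_rot: [0.985, 0.174, 0.001, -0.0]
wrist_force: [0.1, 0.1, 0.1]
gripper_width: 0.0639
gripper_force: 0.0
```

Request:
carry_out(
  motion=[
    [1, 0, 0, 0, 0],
    [1, 0, 0, 0, 0],
    [1, 0, 0, 0, 0],
    [1, 0, 0, 0, 0],
    [1, 0, 0, 0, 0],
    [1, 0, 0, 0, 0],
    [1, 0, 0, 0, 0],
  ],
  grip_force=30,
)

```text
time: 25.5
eef_pos: [0.5419, 0.281, 0.0985]
tool_rot: [0.985, 0.174, 0.001, -0.0]
wrist_force: [0.0, -0.9, 5.5]
gripper_width: 0.0453
gripper_force: 30.6
```

Request:
carry_out(
  motion=[
    [1, 0, 0, -0.03, 0],
    [1, 0, 0, -0.08, 0],
    [1, 0, 0, -0.16, 0],
    [1, 0, 0, -0.25, 0],
    [1, 0, 0, -0.34, 0],
    [1, 0, 0, -0.43, 0],
    [1, 0, 0, -0.49, 0],
    [1, 0, 0, -0.5, 0],
    [1, 0, 0, -0.5, 0],
  ],
)

```text
time: 26.25
eef_pos: [0.5415, 0.281, 0.2998]
tool_rot: [0.985, 0.174, 0.002, -0.0]
wrist_force: [0.6, -0.5, -1.0]
gripper_width: 0.0448
gripper_force: 30.9
```

```bash
python3 - <<'E'
from h import *
st()
w=cloud(cam('scene','sc2'));shk(w,.54,.28);tray(w)
f=go(.54,.05,.3,27);go(.53,-.21,.3,33.4,f)
E
```

```text
t26.2 pos [0.5415 0.281  0.2998] yaw 20.04 F [ 0.6 -0.5 -1. ] w 0.0448 gf 30.94621941447258 j6 1.57
0.015 0.07 482 (array([0.5408, 0.2794]), np.float64(0.0257), np.float64(0.0007)) (array([0.5394, 0.2788]), 0.027, np.float64(0.0007)) range [0.515 0.256] [0.57  0.307]
0.08 0.096 75 (array([0.5408, 0.2794]), np.float64(0.012), np.float64(0.0008))  range [0.533 0.267] [0.555 0.292]
0.097 0.101 105 (array([0.5403, 0.2798]), np.float64(0.0095), np.float64(0.0024))  range [0.528 0.267] [0.555 0.292]
[221 227  74  50 493] ((614.8001098632812, -259.65283203125), (150.41285705566406, 146.26536560058594), 33.10916519165039) 0.012842399311309953 [ 0.61758376 -0.25600606  0.01305171]
go [-0.2005, 0.5411, -0.0056, -0.116] rows>=5.5
go [-0.3174, 0.5678, -0.0, -0.1067] rows>=6.2
```

Request:
carry_out(
  motion=[
    [1, -0.02, 0.05, 0, -0.02],
    [1, -0.05, 0.13, 0, -0.04],
    [1, -0.08, 0.22, 0, -0.06],
    [1, -0.115, 0.31, 0, -0.08],
    [1, -0.15, 0.4, 0, -0.1],
    [1, -0.18, 0.49, 0, -0.116],
    [1, -0.2, 0.541, 0, -0.116],
  ],
)

```text
time: 26.88
eef_pos: [0.5395, 0.0469, 0.2955]
tool_rot: [0.972, 0.233, -0.001, -0.0]
wrist_force: [-0.2, -0.3, 0.1]
gripper_width: 0.0451
gripper_force: 31.0
```

Request:
carry_out(
  motion=[
    [1, -0.045, 0.08, 0, -0.02],
    [1, -0.09, 0.16, 0, -0.04],
    [1, -0.14, 0.25, 0, -0.06],
    [1, -0.19, 0.34, 0, -0.08],
    [1, -0.24, 0.43, 0, -0.1],
    [1, -0.28, 0.5, 0, -0.107],
    [1, -0.31, 0.55, 0, -0.107],
    [1, -0.317, 0.568, 0, -0.107],
    [1, -0.317, 0.568, 0, -0.107],
    [1, -0.317, 0.568, 0, -0.107],
    [1, -0.317, 0.568, 0, -0.107],
  ],
)

```text
time: 27.8
eef_pos: [0.5304, -0.2087, 0.2965]
tool_rot: [0.958, 0.288, -0.0, -0.0]
wrist_force: [1.0, 0.2, -0.2]
gripper_width: 0.0446
gripper_force: 30.9
```

```bash
python3 - <<'E'
from h import *
st(); c=cam('wrist','w11'); w=cloud(c);tray(w)
go(.5655,-.2494,.029,33.5)
E
```

```text
t27.8 pos [ 0.5304 -0.2087  0.2965] yaw 33.47 F [ 1.   0.2 -0.2] w 0.0446 gf 30.94742087647319 j6 0.48
[ 335   75  148  143 3525] ((613.7814331054688, -259.2731628417969), (144.02734375, 144.48049926757812), 33.408058166503906) 0.012820321753494774 [ 0.61959556 -0.25806829  0.01274031]
go [0.0167, 0.1334, 0.6693, -0.0001] rows>=6.5
```

Request:
carry_out(
  motion=[
    [1, 0.005, 0.04, 0.03, 0],
    [1, 0.01, 0.09, 0.1, 0],
    [1, 0.0167, 0.1334, 0.19, 0],
    [1, 0.0167, 0.1334, 0.28, 0],
    [1, 0.0167, 0.1334, 0.37, 0],
    [1, 0.0167, 0.1334, 0.45, 0],
    [1, 0.0167, 0.1334, 0.53, 0],
    [1, 0.0167, 0.1334, 0.59, 0],
    [1, 0.0167, 0.1334, 0.63, 0],
    [1, 0.0167, 0.1334, 0.655, 0],
    [1, 0.0167, 0.1334, 0.67, 0],
    [1, 0.0167, 0.1334, 0.67, 0],
  ],
)

```text
time: 28.85
eef_pos: [0.5655, -0.2501, 0.0285]
tool_rot: [0.958, 0.288, -0.0, -0.0]
wrist_force: [0.0, 0.4, -0.4]
gripper_width: 0.045
gripper_force: 31.0
```

Request:
carry_out(
  motion=[
    [1, 0, 0, 0, 0],
    [1, 0, 0, 0, 0],
    [1, 0, 0, 0, 0],
  ],
)

```text
time: 29.1
eef_pos: [0.5658, -0.2509, 0.0299]
tool_rot: [0.958, 0.288, 0.001, 0.0]
wrist_force: [-0.2, 0.2, -0.7]
gripper_width: 0.0451
gripper_force: 31.0
```

Request:
carry_out(
  motion=[
    [1, 0, 0, 0.005, 0],
    [1, 0, 0, 0.005, 0],
    [0.2, 0, 0, 0.005, 0],
    [-0.2, 0, 0, 0.005, 0],
    [-0.3, 0, 0, 0.005, 0],
    [-0.3, 0, 0, 0.005, 0],
    [-0.3, 0, 0, 0.005, 0],
    [-0.3, 0, 0, -0.04, 0],
    [-0.3, 0, 0, -0.12, 0],
    [-0.3, 0, 0, -0.2, 0],
    [-0.3, 0, 0, -0.29, 0],
    [-0.3, 0, 0, -0.38, 0],
  ],
)

```text
time: 30.1
eef_pos: [0.565, -0.2505, 0.1822]
tool_rot: [0.958, 0.287, -0.0, -0.0]
wrist_force: [0.2, -0.4, 0.2]
gripper_width: 0.0555
gripper_force: 0.0
```

Request:
carry_out(
  motion=[
    [-0.3, -0.05, -0.05, -0.08, 0],
    [-0.3, -0.1, -0.12, -0.16, 0],
    [-0.3, -0.12, -0.18, -0.22, 0],
    [-0.3, -0.12, -0.2, -0.28, 0],
    [-0.3, -0.12, -0.2, -0.3, 0],
    [-0.3, -0.12, -0.2, -0.3, 0],
  ],
)

```text
time: 30.6
eef_pos: [0.4815, -0.2105, 0.3033]
tool_rot: [0.958, 0.288, 0.001, 0.002]
wrist_force: [-0.6, 0.1, 0.6]
gripper_width: 0.0553
gripper_force: 0.0
```

```bash
python3 - <<'E'
from h import *
st(); c=cam('wrist','w12'); w=cloud(c);tray(w)
for q in((.6623,-.27),(.5655,-.25)):
    m=(w[...,2]>.02)&(w[...,2]<.058)&(np.hypot(w[...,0]-q[0],w[...,1]-q[1])<.034)
    p=w[m];print(len(p),circ(p,q),p[:,2].max())
f=go(.45,.04,.3,36);go(.35,.24,.3,38,f)
E
```

```text
t30.6 pos [ 0.4815 -0.2105  0.3033] yaw 33.43 F [-0.6  0.1  0.6] w 0.0553 gf 0.0 j6 0.43
[ 357   30  153  149 3684] ((613.8717651367188, -259.3354797363281), (144.0093231201172, 144.98550415039062), 33.40568542480469) 0.012731567780907529 [ 0.61949902 -0.25821673  0.01266876]
550 (array([ 0.6617, -0.2703]), np.float64(0.0227), np.float64(0.0002)) 0.05406141799360104
207 (array([ 0.5649, -0.2505]), np.float64(0.0227), np.float64(0.0001)) 0.054057483511922716
go [0.2793, -0.5664, 0.0029, -0.043] rows>=6.1
go [0.0916, -0.5515, -0.0, -0.0333] rows>=5.4
```

Both caps stand in their pockets with tops at 0.054 and the tray has not moved. Next come the shakers, starting with B, gripped by the neck.

Request:
carry_out(
  motion=[
    [-0.1, 0.03, -0.05, 0, 0],
    [-0.1, 0.07, -0.13, 0, -0.01],
    [-0.1, 0.11, -0.22, 0, -0.02],
    [-0.1, 0.15, -0.31, 0, -0.03],
    [-0.1, 0.2, -0.4, 0, -0.04],
    [-0.1, 0.24, -0.49, 0, -0.043],
    [-0.1, 0.28, -0.566, 0, -0.043],
  ],
)

```text
time: 31.23
eef_pos: [0.4493, 0.0422, 0.299]
tool_rot: [0.951, 0.309, -0.001, -0.001]
wrist_force: [0.7, -1.1, 0.1]
gripper_width: 0.047
gripper_force: 0.0
```

Request:
carry_out(
  motion=[
    [-0.1, 0.02, -0.09, 0, -0.01],
    [-0.1, 0.035, -0.18, 0, -0.02],
    [-0.1, 0.05, -0.27, 0, -0.03],
    [-0.1, 0.065, -0.36, 0, -0.033],
    [-0.1, 0.08, -0.45, 0, -0.033],
    [-0.1, 0.09, -0.52, 0, -0.033],
    [-0.1, 0.0916, -0.5515, 0, -0.033],
    [-0.1, 0.0916, -0.5515, 0, -0.033],
    [-0.1, 0.0916, -0.5515, 0, -0.033],
    [-0.1, 0.0916, -0.5515, 0, -0.033],
  ],
)

```text
time: 32.07
eef_pos: [0.3504, 0.2398, 0.2998]
tool_rot: [0.946, 0.325, -0.001, 0.0]
wrist_force: [0.4, -0.1, -0.7]
gripper_width: 0.0467
gripper_force: 0.0
```

```bash
python3 - <<'E'
from h import *
st(); c=cam('wrist','w13'); w=cloud(c); shk(w,.343,.271); go(.343,.271,.078)
E
```

```text
t32.1 pos [0.3504 0.2398 0.2998] yaw 37.97 F [ 0.4 -0.1 -0.7] w 0.0467 gf 0.0 j6 1.33
0.015 0.07 284 (array([0.3447, 0.2718]), np.float64(0.025), np.float64(0.0002)) (array([0.3425, 0.2713]), 0.027, np.float64(0.0001)) range [0.326 0.246] [0.37  0.297]
0.08 0.096 79 (array([0.343 , 0.2713]), np.float64(0.0129), np.float64(0.0001))  range [0.342 0.261] [0.356 0.284]
0.097 0.101 696 (array([0.3432, 0.2712]), np.float64(0.009), np.float64(0.0024))  range [0.33  0.258] [0.356 0.284]
go [0.0333, -0.0736, 0.5551, 0.0] rows>=5.4
```

Request:
carry_out(
  motion=[
    [-0.1, 0.02, -0.04, 0.04, 0],
    [-0.1, 0.0333, -0.074, 0.12, 0],
    [-0.1, 0.0333, -0.074, 0.2, 0],
    [-0.1, 0.0333, -0.074, 0.29, 0],
    [-0.1, 0.0333, -0.074, 0.37, 0],
    [-0.1, 0.0333, -0.074, 0.44, 0],
    [-0.1, 0.0333, -0.074, 0.5, 0],
    [-0.1, 0.0333, -0.074, 0.53, 0],
    [-0.1, 0.0333, -0.074, 0.55, 0],
    [-0.1, 0.0333, -0.074, 0.555, 0],
    [-0.1, 0.0333, -0.074, 0.555, 0],
    [-0.1, 0.0333, -0.074, 0.555, 0],
  ],
)

```text
time: 33.12
eef_pos: [0.3429, 0.2718, 0.0797]
tool_rot: [0.946, 0.325, 0.001, -0.0]
wrist_force: [-0.5, -0.4, -0.4]
gripper_width: 0.0469
gripper_force: 0.0
```

Request:
carry_out(
  motion=[
    [1, 0, 0, 0, 0],
    [1, 0, 0, 0, 0],
    [1, 0, 0, 0, 0],
    [1, 0, 0, 0, 0],
    [1, 0, 0, 0, 0],
    [1, 0, 0, 0, 0],
    [1, 0, 0, 0, 0],
    [1, 0, 0, 0, 0],
  ],
  grip_force=50,
)

```text
time: 33.78
eef_pos: [0.3429, 0.2719, 0.0799]
tool_rot: [0.946, 0.325, 0.001, 0.0]
wrist_force: [1.5, -1.9, 6.1]
gripper_width: 0.0242
gripper_force: 48.8
```

Request:
carry_out(
  motion=[
    [1, 0, 0, -0.02, 0],
    [1, 0, 0, -0.06, 0],
    [1, 0, 0, -0.12, 0],
    [1, 0, 0, -0.2, 0],
    [1, 0, 0, -0.28, 0],
    [1, 0, 0, -0.36, 0],
    [1, 0, 0, -0.43, 0],
    [1, 0, 0, -0.48, 0],
    [1, 0, 0, -0.5, 0],
    [1, 0, 0, -0.5, 0],
    [1, 0, 0, -0.5, 0],
  ],
)

```text
time: 34.7
eef_pos: [0.3421, 0.2717, 0.2781]
tool_rot: [0.946, 0.325, -0.0, -0.0]
wrist_force: [0.3, 0.6, -2.6]
gripper_width: 0.0246
gripper_force: 49.3
```

```bash
cat >> h.py <<'E'
def plate(w):
    m=(w[...,2]>.088)&(w[...,2]<.1)&(abs(w[...,0]-.608)<.07)&(abs(w[...,1]-.074)<.07)
    p=w[m]; print('handle',len(p),cv2.minAreaRect(p[:,:2].astype(np.float32)*1000) if len(p)>20 else '')
    m=(w[...,2]>.05)&(w[...,2]<.06)&(abs(w[...,0]-.608)<.12)&(abs(w[...,1]-.074)<.13)
    p=w[m]; print('top',len(p),np.percentile(p[:,2],[5,50,95]).round(4))
E
python3 - <<'E'
from h import *
st(); w=cloud(cam('scene','sc3')); plate(w); tray(w)
f=go(.46,.16,.28,20);go(.52,.06,.28,7.6,f)
E
```

```text
t34.7 pos [0.3421 0.2717 0.2781] yaw 37.98 F [ 0.3  0.6 -2.6] w 0.0246 gf 49.27685737609863 j6 1.40
handle 244 ((608.94677734375, 74.75740814208984), (79.94937133789062, 15.661656379699707), 8.232161521911621)
top 5421 [0.0515 0.0555 0.0583]
[221 234  74  42 370] ((614.8944091796875, -259.1705322265625), (148.17755126953125, 145.50546264648438), 33.491676330566406) 0.01298725816302266 [ 0.62697365 -0.23166009  0.01301154]
go [0.0611, 0.4015, -0.0061, 0.2996] rows>=3.9
go [0.0554, 0.2862, -0.0, 0.2067] rows>=2.8
```

Plate and tray are unmoved: handle centre (0.609,0.0748), top 0.0555. Shaker B goes to plate (+36,-46), which is world (0.650,0.034).

```bash
python3 - <<'E'
from h import *
go(.6503,.0337,.278,7.6)
E
```

```text
go [0.2418, 0.9432, -0.0011, 0.5063] rows>=9.3
```

Request:
carry_out(
  motion=[
    [1, 0.012, 0.04, 0, 0.02],
    [1, 0.03, 0.12, 0, 0.06],
    [1, 0.055, 0.21, 0, 0.11],
    [1, 0.08, 0.3, 0, 0.16],
    [1, 0.105, 0.4, 0, 0.21],
    [1, 0.13, 0.5, 0, 0.26],
    [1, 0.155, 0.6, 0, 0.32],
    [1, 0.18, 0.7, 0, 0.37],
    [1, 0.205, 0.8, 0, 0.43],
    [1, 0.225, 0.88, 0, 0.47],
    [1, 0.238, 0.93, 0, 0.5],
    [1, 0.242, 0.943, 0, 0.506],
  ],
)

```text
time: 35.75
eef_pos: [0.6523, 0.0314, 0.2755]
tool_rot: [0.998, 0.064, -0.002, -0.0]
wrist_force: [-0.1, -0.3, -2.1]
gripper_width: 0.024
gripper_force: 49.5
```

Request:
carry_out(
  motion=[
    [1, 0, 0, 0.03, 0],
    [1, 0, 0, 0.08, 0],
    [1, 0, 0, 0.15, 0],
    [1, 0, 0, 0.21, 0],
    [1, 0, 0, 0.27, 0],
    [1, 0, 0, 0.31, 0],
    [1, 0, 0, 0.325, 0],
    [1, 0, 0, 0.33, 0],
    [1, 0, 0, 0.33, 0],
    [1, 0, 0, 0.33, 0],
    [1, 0, 0, 0.33, 0],
  ],
)

```text
time: 36.67
eef_pos: [0.651, 0.0342, 0.1481]
tool_rot: [0.998, 0.067, 0.001, 0.0]
wrist_force: [0.2, 0.7, -2.8]
gripper_width: 0.024
gripper_force: 49.6
```

```bash
python3 - <<'E'
from h import *
st();go(.6503,.0337,.1365,7.6)
E
```

```text
t36.7 pos [0.651  0.0342 0.1481] yaw 7.63 F [ 0.2  0.7 -2.8] w 0.0240 gf 49.57289278507233 j6 1.37
go [-0.0019, 0.0009, 0.029, 0.0006] rows>=0.3
```

Lower to contact, release and rise.

Request:
carry_out(
  motion=[
    [1, 0, 0, 0.012, 0],
    [1, 0, 0, 0.022, 0],
    [1, 0, 0, 0.029, 0],
    [1, 0, 0, 0.031, 0],
    [1, 0, 0, 0.031, 0],
    [1, 0, 0, 0.031, 0],
  ],
)

```text
time: 37.17
eef_pos: [0.6512, 0.0337, 0.1358]
tool_rot: [0.998, 0.066, 0.001, 0.0]
wrist_force: [-2.2, -1.5, 11.6]
gripper_width: 0.024
gripper_force: 51.0
```

Request:
carry_out(
  motion=[
    [0.2, 0, 0, 0, 0],
    [0, 0, 0, 0, 0],
    [-0.1, 0, 0, 0, 0],
    [-0.1, 0, 0, 0, 0],
    [-0.1, 0, 0, -0.02, 0],
    [-0.1, 0, 0, -0.07, 0],
    [-0.1, 0, 0, -0.14, 0],
    [-0.1, 0, 0, -0.22, 0],
    [-0.1, 0, 0, -0.3, 0],
    [-0.1, 0, 0, -0.37, 0],
    [-0.1, 0, 0, -0.4, 0],
    [-0.1, 0, 0, -0.4, 0],
  ],
)

```text
time: 38.17
eef_pos: [0.6513, 0.034, 0.2984]
tool_rot: [0.998, 0.066, 0.003, 0.0]
wrist_force: [-0.4, -0.2, -0.4]
gripper_width: 0.0472
gripper_force: 0.0
```

```bash
python3 - <<'E'
from h import *
st();go(.5393,.2801,.298,20)
E
```

```text
t38.2 pos [0.6513 0.034  0.2984] yaw 7.62 F [-0.4 -0.2 -0.4] w 0.0472 gf 0.0 j6 1.37
go [-0.196, -0.647, 0.001, -0.2064] rows>=6.5
```

Move to A (neck ≈(0.5395,0.2805)) and verify from above.

Request:
carry_out(
  motion=[
    [-0.1, -0.015, -0.05, 0, -0.02],
    [-0.1, -0.04, -0.13, 0, -0.05],
    [-0.1, -0.065, -0.22, 0, -0.08],
    [-0.1, -0.095, -0.31, 0, -0.12],
    [-0.1, -0.12, -0.4, 0, -0.15],
    [-0.1, -0.15, -0.49, 0, -0.18],
    [-0.1, -0.175, -0.57, 0, -0.2],
    [-0.1, -0.19, -0.63, 0, -0.206],
    [-0.1, -0.196, -0.647, 0, -0.206],
    [-0.1, -0.196, -0.647, 0, -0.206],
    [-0.1, -0.196, -0.647, 0, -0.206],
    [-0.1, -0.196, -0.647, 0, -0.206],
  ],
)

```text
time: 39.17
eef_pos: [0.5392, 0.2791, 0.294]
tool_rot: [0.985, 0.173, -0.0, 0.0]
wrist_force: [0.2, 0.5, 0.0]
gripper_width: 0.0469
gripper_force: 0.0
```

```bash
python3 - <<'E'
from h import *
st(); c=cam('wrist','w14'); w=cloud(c); shk(w,.5395,.28); go(.5396,.2804,.078)
print('onplate'); w=cloud(cam('scene','sc4'));plate(w)
p=w[(np.hypot(w[...,0]-.6505,w[...,1]-.034)<.05)&(w[...,2]>.07)&(w[...,2]<.12)];print(circ(p,(.65,.034),.027))
p=w[(np.hypot(w[...,0]-.6505,w[...,1]-.034)<.03)&(w[...,2]>.12)];print(p[:,2].max(),circ(p,(.65,.034)))
E
```

```text
t39.2 pos [0.5392 0.2791 0.294 ] yaw 19.91 F [0.2 0.5 0. ] w 0.0469 gf 0.0 j6 1.57
0.015 0.07 316 (array([0.5404, 0.2807]), np.float64(0.0258), np.float64(0.0001)) (array([0.5391, 0.2802]), 0.027, np.float64(0.0001)) range [0.517 0.254] [0.566 0.307]
0.08 0.096 89 (array([0.5396, 0.2803]), np.float64(0.0128), np.float64(0.0001))  range [0.538 0.27 ] [0.553 0.293]
0.097 0.101 698 (array([0.5397, 0.2803]), np.float64(0.009), np.float64(0.0024))  range [0.527 0.268] [0.553 0.293]
go [0.0021, -0.0032, 0.5403, 0.0] rows>=5.2
onplate
handle 342 ((630.0620727539062, 66.2352523803711), (50.424591064453125, 118.82601165771484), 66.1124496459961)
top 4737 [0.0513 0.0553 0.0583]
(array([0.6494, 0.0333]), 0.027, np.float64(0.0013))
0.15750188873538787 (array([0.6605, 0.0435]), np.float64(0.0133), np.float64(0.0046))
```

Request:
carry_out(
  motion=[
    [-0.1, 0.002, -0.003, 0.04, 0],
    [-0.1, 0.002, -0.003, 0.12, 0],
    [-0.1, 0.002, -0.003, 0.2, 0],
    [-0.1, 0.002, -0.003, 0.29, 0],
    [-0.1, 0.002, -0.003, 0.37, 0],
    [-0.1, 0.002, -0.003, 0.44, 0],
    [-0.1, 0.002, -0.003, 0.49, 0],
    [-0.1, 0.002, -0.003, 0.52, 0],
    [-0.1, 0.002, -0.003, 0.535, 0],
    [-0.1, 0.002, -0.003, 0.54, 0],
    [-0.1, 0.002, -0.003, 0.54, 0],
    [-0.1, 0.002, -0.003, 0.54, 0],
  ],
)

```text
time: 40.27
eef_pos: [0.5397, 0.2817, 0.0798]
tool_rot: [0.985, 0.173, 0.001, -0.0]
wrist_force: [-0.1, 0.2, 0.3]
gripper_width: 0.047
gripper_force: 0.0
```

Request:
carry_out(
  motion=[
    [1, 0, 0, 0, 0],
    [1, 0, 0, 0, 0],
    [1, 0, 0, 0, 0],
    [1, 0, 0, 0, 0],
    [1, 0, 0, 0, 0],
    [1, 0, 0, 0, 0],
    [1, 0, 0, 0, 0],
    [1, 0, 0, 0, 0],
  ],
  grip_force=50,
)

```text
time: 40.93
eef_pos: [0.5396, 0.2816, 0.0797]
tool_rot: [0.985, 0.173, 0.001, -0.0]
wrist_force: [-0.1, -2.0, 5.9]
gripper_width: 0.0245
gripper_force: 48.7
```

Request:
carry_out(
  motion=[
    [1, 0, 0, -0.02, 0],
    [1, 0, 0, -0.06, 0],
    [1, 0, 0, -0.12, 0],
    [1, 0, 0, -0.2, 0],
    [1, 0, 0, -0.28, 0],
    [1, 0, 0, -0.36, 0],
    [1, 0, 0, -0.43, 0],
    [1, 0, 0, -0.5, 0],
    [1, 0, 0, -0.54, 0],
    [1, 0, 0, -0.55, 0],
    [1, 0, 0, -0.55, 0],
    [1, 0, 0, -0.55, 0],
  ],
)

```text
time: 41.93
eef_pos: [0.5387, 0.2815, 0.2974]
tool_rot: [0.985, 0.174, -0.001, 0.0]
wrist_force: [-0.5, -0.6, -5.0]
gripper_width: 0.0238
gripper_force: 49.3
```

```bash
python3 - <<'E'
from h import *
st(); go(.5789,.0241,.298,7.6)
E
```

```text
t41.9 pos [0.5387 0.2815 0.2974] yaw 19.98 F [-0.5 -0.6 -5. ] w 0.0238 gf 49.33252573013306 j6 1.58
go [-0.1255, 0.639, -0.0016, 0.2064] rows>=6.2
```

Request:
carry_out(
  motion=[
    [1, -0.01, 0.05, 0, 0.02],
    [1, -0.025, 0.13, 0, 0.05],
    [1, -0.04, 0.21, 0, 0.08],
    [1, -0.06, 0.3, 0, 0.11],
    [1, -0.075, 0.39, 0, 0.14],
    [1, -0.095, 0.48, 0, 0.17],
    [1, -0.11, 0.56, 0, 0.2],
    [1, -0.12, 0.62, 0, 0.206],
    [1, -0.1255, 0.639, 0, 0.206],
    [1, -0.1255, 0.639, 0, 0.206],
    [1, -0.1255, 0.639, 0, 0.206],
  ],
)

```text
time: 42.85
eef_pos: [0.5789, 0.0243, 0.2973]
tool_rot: [0.998, 0.066, -0.001, -0.0]
wrist_force: [-0.3, 0.3, -3.4]
gripper_width: 0.0238
gripper_force: 49.7
```

```bash
python3 - <<'E'
from h import *
st(); w=cloud(cam('scene','sc5')); plate(w); go(.5789,.0241,.146,7.6)
E
```

```text
t42.9 pos [0.5789 0.0243 0.2973] yaw 7.59 F [-0.3  0.3 -3.4] w 0.0238 gf 49.72096502780914 j6 1.35
handle 337 ((630.5215454101562, 65.64019012451172), (49.4516487121582, 117.75051879882812), 66.51885223388672)
top 4728 [0.0512 0.0554 0.0584]
go [-0.0002, 0.002, 0.379, 0.0007] rows>=3.6
```

Request:
carry_out(
  motion=[
    [1, 0, 0, 0.03, 0],
    [1, 0, 0, 0.09, 0],
    [1, 0, 0, 0.16, 0],
    [1, 0, 0, 0.23, 0],
    [1, 0, 0, 0.29, 0],
    [1, 0, 0, 0.34, 0],
    [1, 0, 0, 0.37, 0],
    [1, 0, 0, 0.385, 0],
    [1, 0, 0, 0.395, 0],
    [1, 0, 0, 0.404, 0],
    [1, 0, 0, 0.404, 0],
    [1, 0, 0, 0.404, 0],
  ],
)

```text
time: 43.9
eef_pos: [0.5795, 0.0242, 0.1376]
tool_rot: [0.998, 0.066, 0.001, 0.0]
wrist_force: [-0.2, -0.3, -2.9]
gripper_width: 0.0239
gripper_force: 49.6
```

Request:
carry_out(
  motion=[
    [1, 0, 0, 0.004, 0],
    [1, 0, 0, 0.006, 0],
    [1, 0, 0, 0.006, 0],
    [1, 0, 0, 0.006, 0],
  ],
)

```text
time: 44.23
eef_pos: [0.5798, 0.0239, 0.1357]
tool_rot: [0.998, 0.066, 0.001, 0.0]
wrist_force: [0.4, -2.4, 6.5]
gripper_width: 0.024
gripper_force: 50.5
```

Request:
carry_out(
  motion=[
    [0.2, 0, 0, 0, 0],
    [0, 0, 0, 0, 0],
    [-0.1, 0, 0, 0, 0],
    [-0.1, 0, 0, 0, 0],
    [-0.1, 0, 0, -0.02, 0],
    [-0.1, 0, 0, -0.07, 0],
    [-0.1, 0, 0, -0.14, 0],
    [-0.1, 0, 0, -0.22, 0],
    [-0.1, 0, 0, -0.3, 0],
    [-0.1, 0, 0, -0.37, 0],
    [-0.1, 0, 0, -0.4, 0],
    [-0.1, 0, 0, -0.4, 0],
  ],
)

```text
time: 45.23
eef_pos: [0.5798, 0.0241, 0.2982]
tool_rot: [0.998, 0.066, 0.002, 0.0]
wrist_force: [0.4, -0.3, -0.1]
gripper_width: 0.047
gripper_force: 0.0
```

```bash
python3 - <<'E'
from h import *
st();go(.464,.3675,.296,30)
E
```

```text
t45.2 pos [0.5798 0.0241 0.2982] yaw 7.62 F [ 0.4 -0.3 -0.1] w 0.0470 gf 0.0 j6 1.35
go [-0.1732, -0.8892, 0.0055, -0.373] rows>=8.7
```

Request:
carry_out(
  motion=[
    [-0.1, -0.01, -0.06, 0, -0.03],
    [-0.1, -0.03, -0.15, 0, -0.07],
    [-0.1, -0.05, -0.25, 0, -0.11],
    [-0.1, -0.07, -0.35, 0, -0.15],
    [-0.1, -0.09, -0.45, 0, -0.19],
    [-0.1, -0.11, -0.55, 0, -0.24],
    [-0.1, -0.13, -0.65, 0, -0.29],
    [-0.1, -0.145, -0.74, 0, -0.33],
    [-0.1, -0.16, -0.82, 0, -0.36],
    [-0.1, -0.17, -0.87, 0, -0.373],
    [-0.1, -0.173, -0.889, 0, -0.373],
    [-0.1, -0.173, -0.889, 0, -0.373],
  ],
)

```text
time: 46.23
eef_pos: [0.4626, 0.3687, 0.2934]
tool_rot: [0.966, 0.26, -0.001, 0.0]
wrist_force: [-0.6, -0.3, -0.3]
gripper_width: 0.0468
gripper_force: 0.0
```

```bash
python3 - <<'E'
from h import *
st(); c=cam('wrist','w15'); w=cloud(c); shk(w,.464,.3678); go(.4641,.3678,.078)
E
```

```text
t46.2 pos [0.4626 0.3687 0.2934] yaw 30.10 F [-0.6 -0.3 -0.3] w 0.0468 gf 0.0 j6 1.59
0.015 0.07 339 (array([0.4651, 0.3687]), np.float64(0.0254), np.float64(0.0002)) (array([0.4637, 0.3677]), 0.027, np.float64(0.0001)) range [0.438 0.349] [0.491 0.395]
0.08 0.096 85 (array([0.464 , 0.3677]), np.float64(0.013), np.float64(0.0001))  range [0.461 0.359] [0.477 0.381]
0.097 0.101 700 (array([0.4641, 0.3678]), np.float64(0.009), np.float64(0.0023))  range [0.451 0.355] [0.477 0.381]
go [0.0023, 0.0005, 0.5391, 0.0] rows>=5.2
```

Request:
carry_out(
  motion=[
    [-0.1, 0.002, 0, 0.04, 0],
    [-0.1, 0.002, 0, 0.12, 0],
    [-0.1, 0.002, 0, 0.2, 0],
    [-0.1, 0.002, 0, 0.29, 0],
    [-0.1, 0.002, 0, 0.37, 0],
    [-0.1, 0.002, 0, 0.44, 0],
    [-0.1, 0.002, 0, 0.49, 0],
    [-0.1, 0.002, 0, 0.52, 0],
    [-0.1, 0.002, 0, 0.535, 0],
    [-0.1, 0.002, 0, 0.54, 0],
    [-0.1, 0.002, 0, 0.54, 0],
    [-0.1, 0.002, 0, 0.54, 0],
  ],
)

```text
time: 47.28
eef_pos: [0.4648, 0.368, 0.0798]
tool_rot: [0.966, 0.259, 0.001, -0.0]
wrist_force: [0.9, -0.2, -0.2]
gripper_width: 0.0472
gripper_force: 0.0
```

Request:
carry_out(
  motion=[
    [1, 0, 0, 0, 0],
    [1, 0, 0, 0, 0],
    [1, 0, 0, 0, 0],
    [1, 0, 0, 0, 0],
    [1, 0, 0, 0, 0],
    [1, 0, 0, 0, 0],
    [1, 0, 0, 0, 0],
    [1, 0, 0, 0, 0],
  ],
  grip_force=50,
)

```text
time: 47.95
eef_pos: [0.4647, 0.3681, 0.0797]
tool_rot: [0.966, 0.259, 0.001, -0.0]
wrist_force: [-0.1, -1.4, 6.5]
gripper_width: 0.0242
gripper_force: 48.8
```

Request:
carry_out(
  motion=[
    [1, 0, 0, -0.02, 0],
    [1, 0, 0, -0.06, 0],
    [1, 0, 0, -0.12, 0],
    [1, 0, 0, -0.2, 0],
    [1, 0, 0, -0.28, 0],
    [1, 0, 0, -0.36, 0],
    [1, 0, 0, -0.43, 0],
    [1, 0, 0, -0.5, 0],
    [1, 0, 0, -0.54, 0],
    [1, 0, 0, -0.55, 0],
    [1, 0, 0, -0.55, 0],
    [1, 0, 0, -0.55, 0],
  ],
)

```text
time: 48.95
eef_pos: [0.4639, 0.3677, 0.2974]
tool_rot: [0.966, 0.259, -0.001, 0.0]
wrist_force: [-0.4, 0.0, -3.7]
gripper_width: 0.0239
gripper_force: 49.4
```

```bash
python3 - <<'E'
from h import *
st(); go(.6024,.1201,.298,7.6)
E
```

```text
t49.0 pos [0.4639 0.3677 0.2974] yaw 30.00 F [-0.4  0.  -3.7] w 0.0239 gf 49.3966805934906 j6 1.59
go [-0.0096, 0.7093, -0.0015, 0.3734] rows>=6.8
```

Request:
carry_out(
  motion=[
    [1, 0, 0.05, 0, 0.03],
    [1, 0, 0.13, 0, 0.07],
    [1, 0, 0.22, 0, 0.12],
    [1, -0.005, 0.31, 0, 0.17],
    [1, -0.005, 0.4, 0, 0.22],
    [1, -0.005, 0.49, 0, 0.27],
    [1, -0.01, 0.57, 0, 0.31],
    [1, -0.01, 0.64, 0, 0.35],
    [1, -0.01, 0.69, 0, 0.373],
    [1, -0.01, 0.709, 0, 0.373],
    [1, -0.01, 0.709, 0, 0.373],
    [1, -0.01, 0.709, 0, 0.373],
  ],
)

```text
time: 49.95
eef_pos: [0.6021, 0.1206, 0.2974]
tool_rot: [0.998, 0.067, -0.001, -0.0]
wrist_force: [-1.0, -0.0, -2.7]
gripper_width: 0.024
gripper_force: 49.6
```

```bash
python3 - <<'E'
from h import *
st(); w=cloud(cam('scene','sc6')); plate(w); go(.6024,.1201,.136,7.6)
E
```

```text
t50.0 pos [0.6021 0.1206 0.2974] yaw 7.64 F [-1.  -0.  -2.7] w 0.0240 gf 49.55709099769592 j6 1.51
handle 434 ((619.3952026367188, 47.568153381347656), (114.68390655517578, 71.63642883300781), 7.771814346313477)
top 4166 [0.0512 0.0554 0.0584]
go [0.0009, 0.0025, 0.4045, 0.0013] rows>=3.9
```

Request:
carry_out(
  motion=[
    [1, 0.001, 0.002, 0.03, 0],
    [1, 0.001, 0.002, 0.09, 0],
    [1, 0.001, 0.002, 0.16, 0],
    [1, 0.001, 0.002, 0.23, 0],
    [1, 0.001, 0.002, 0.29, 0],
    [1, 0.001, 0.002, 0.34, 0],
    [1, 0.001, 0.002, 0.37, 0],
    [1, 0.001, 0.002, 0.385, 0],
    [1, 0.001, 0.002, 0.395, 0],
    [1, 0.001, 0.002, 0.404, 0],
    [1, 0.001, 0.002, 0.409, 0],
    [1, 0.001, 0.002, 0.409, 0],
  ],
)

```text
time: 51.0
eef_pos: [0.6035, 0.1195, 0.1359]
tool_rot: [0.998, 0.066, 0.001, -0.0]
wrist_force: [-0.2, -0.7, -2.0]
gripper_width: 0.0242
gripper_force: 49.6
```

Request:
carry_out(
  motion=[
    [1, 0, 0, 0, 0],
    [1, 0, 0, 0, 0],
  ],
)

```text
time: 51.17
eef_pos: [0.6033, 0.1195, 0.1357]
tool_rot: [0.998, 0.066, 0.001, -0.0]
wrist_force: [-0.5, -0.6, 2.5]
gripper_width: 0.0243
gripper_force: 49.9
```

Contact made. I'll release, rise and back off to check everything.

Request:
carry_out(
  motion=[
    [0.2, 0, 0, 0, 0],
    [0, 0, 0, 0, 0],
    [-0.1, 0, 0, 0, 0],
    [-0.1, 0, 0, 0, 0],
    [-0.1, 0, 0, -0.02, 0],
    [-0.1, 0, 0, -0.07, 0],
    [-0.1, 0, 0, -0.14, 0],
    [-0.1, 0, 0, -0.22, 0],
    [-0.1, 0, 0, -0.3, 0],
    [-0.1, 0, 0, -0.38, 0],
    [-0.1, 0, 0, -0.45, 0],
    [-0.1, 0, 0, -0.5, 0],
  ],
)

```text
time: 52.17
eef_pos: [0.6029, 0.1195, 0.3387]
tool_rot: [0.998, 0.066, 0.002, -0.0]
wrist_force: [0.0, -0.1, 0.2]
gripper_width: 0.0471
gripper_force: 0.0
```

Request:
carry_out(
  motion=[
    [-0.1, -0.05, 0, 0, 0],
    [-0.1, -0.12, 0, 0, 0],
    [-0.1, -0.2, 0, 0, 0],
    [-0.1, -0.28, 0, 0, 0],
    [-0.1, -0.36, 0.02, 0, 0],
    [-0.1, -0.42, 0.05, 0, 0],
    [-0.1, -0.45, 0.08, 0, 0],
    [-0.1, -0.45, 0.1, 0, 0],
    [-0.1, -0.45, 0.1, 0, 0],
    [-0.1, -0.45, 0.1, 0, 0],
  ],
)

```text
time: 53.0
eef_pos: [0.4303, 0.0559, 0.3352]
tool_rot: [0.998, 0.066, 0.0, -0.0]
wrist_force: [-0.2, -0.0, -1.0]
gripper_width: 0.047
gripper_force: 0.0
```

```bash
python3 - <<'E'
from h import *
st(); c=cam('wrist','w16'); w=cloud(c); s=cam('scene','sc7'); ws=cloud(s); tray(ws)
m=(w[...,2]>.085)&(w[...,2]<.1)&(abs(w[...,0]-.474)<.05)&(abs(w[...,1]-.056)<.05)
p=w[m];print('dial',len(p),cv2.minAreaRect(p[:,:2].astype(np.float32)*1000))
for q in((.6623,-.27),(.5655,-.25)):
    m=(ws[...,2]>.02)&(ws[...,2]<.058)&(np.hypot(ws[...,0]-q[0],ws[...,1]-q[1])<.034)
    p=ws[m];print('cap',len(p),circ(p,q),p[:,2].max())
a=cv2.resize(c['frame'],(400,300));b=cv2.resize(s['frame'][180:400,210:560],(400,300))
cv2.imwrite('pics/fin.png',np.hstack([a,b])[:,:,::-1])
E
```

```text
t53.0 pos [0.4303 0.0559 0.3352] yaw 7.56 F [-0.2 -0.  -1. ] w 0.0470 gf 0.0 j6 1.39
[221 234  74  42 387] ((615.4088134765625, -258.4201965332031), (147.41036987304688, 145.54013061523438), 32.83799362182617) 0.012726689502059537 [ 0.62809116 -0.23217445  0.01295539]
dial 1084 ((475.02825927734375, 56.32167434692383), (59.23542785644531, 15.472824096679688), 7.557546138763428)
cap 202 (array([ 0.6625, -0.2709]), np.float64(0.0224), np.float64(0.0009)) 0.05717099821131031
cap 185 (array([ 0.5656, -0.2514]), np.float64(0.0225), np.float64(0.0009)) 0.054487524117803526
```

View pics/fin.png

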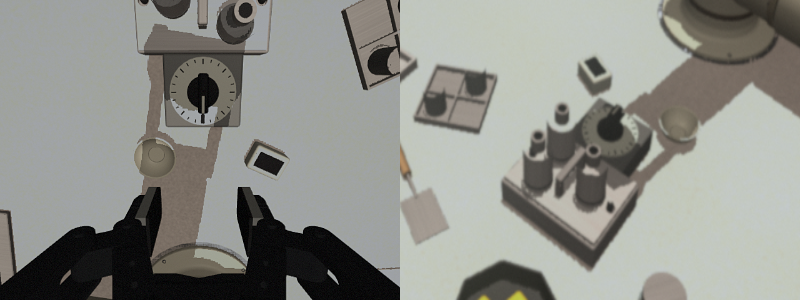

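The pictures show all three open shakers upright on the plate, both caps in tray pockets, the pointer at the bold mark, and the jar, bowl and timer in place. The dial reads 7.56° against the scale's 7.6°.

```bash
python3 -c "
from plant import manip
print(manip.close_job())"
```

```text
the job is handed in; nothing more can be done
None
```

I handed the job in at about 53 s: the plate is seated on the pins, the dial is at zero, both caps stand in tray pockets, and all three open shakers are upright on the plate; no verdict was returned.

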